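# Brick up the front of the brazing hearth under its work-rest bar

### The arm

A 6-joint arm with a two-finger parallel gripper is mounted at the origin on the work surface. World frame = base frame: x ahead of the robot, y to its left, z up, the work surface at z = 0. Lengths are in m, angles in degrees, forces in N, time in s.
With the tool pointing down it reaches from about 0.3 to 0.775 m from the base axis. Payload 14.6 kg.
Tool frame: the origin (TCP) lies on the centre line of the jaws, within the pads' length; the fingertips stand 17 mm ahead of it and the grasp point (between the pads) lies 2 mm behind it; z points along the fingers, y is the line along which they close (so a half turn about z gives the same grasp; the last joint's range is limited). The gripper opens to 94 mm and grips with 3 to 60 N. Pads are 16 mm wide; open, the fingers measure 119 mm over their backs; the gripper's body (75 mm by 177 mm) begins 78 mm behind the grasp point.
Start: joints at [66.83, 17.183, 87.147, -0, 75.671, -3.816], TCP at [0.182, 0.519, 0.193] pointing down, gripper open.
Joint ranges: [-173.82, 173.82], [-45.26, 126.66], [13.44, 144.39], [-59.66, 239.66], [0, 175.72], [-146.38, 146.38]. Speed limits (degrees/s): [127.2, 127.2, 147.25, 180, 180, 180].

### API

Orientations are given as a 3x3 rotation matrix whose columns are the frame's x, y, z axes.
In Python, from bench import telemetry, imaging, ticket gives the robot as it stands.
- The arm moves only by the shell command python3 -m jog 'ROWS'. ROWS is JSON, a list of rows, each a list of 7 numbers: the finger opening in mm, from 0 to 94, then the shift along the world's x, y, z in mm, then the turn, a rotation vector about the world's x, y, z in rad. In form: [[grip, x, y, z, wx, wy, wz], ...]. A call has 1 to 5 rows; each row is the pose to reach, as a shift and turn from the pose commanded when the call began; what a row does not reach only later rows make up. A row lasts 1/10 s, in which the tool goes at most 50 mm and 8.59 degrees, less where a joint would pass 70% of its speed; a pose out of reach is approached as far as the arm can. A call with a gripper value outside its range is refused whole. The fingers move at their own pace and stop on an object; the grip force is fixed at half the most. Time passes only in rows, so rows that repeat a pose let the fingers close. It gives the time, the measured TCP pose, the force, the opening and the grip force at its end, in the units of the state.
- telemetry.get_obs(): the state, without advancing time (a new reading comes with each control period).
- imaging.read_camera(name): name is "scene" or "top" or "wrist"; returns the picture (384x512x3 uint8, red, green, blue); there is no depth.
- imaging.camera_params(name): a dict with "intrinsics" (3x3 intrinsics, pixels), "world_from_camera" (4x4, takes a point from camera to world coordinates). Camera axes: x right, y up, looking along -z (the intrinsics and any distortion apply to the point x, -y, -z); pixel columns grow to the right and rows downward; lengths in m; the calibration is good to about 2 mm. A picture is of the moment at which its call begins: read the wrist's pose just before it. camera_params takes no time and is no camera call; for the wrist camera it gives the pose at the moment of the call.
- ticket.job_done(): hands the job in; it is judged then, once.
The state is a dict: "time": time; "qpos": joint angles; "qd": joint speeds; "tau": joint torques, N m; "tool_pos": TCP position; "ee_rot": TCP orientation; "wrist_force": force on the tool from outside, world axes, zero at the start; "torque": the same for the moment, N m; "gripper_width": finger opening in m; "gripper_force": force on a finger pad.
Only numpy, scipy, OpenCV 4.12 (cv2) and the standard library are available. Lean on these libraries where they do the work, as an engineer would, in place of code of your own. Each camera call takes 0.05 s, during which the arm holds its last target. There are 200 camera calls.

### The job

Brick up the front of the brazing hearth: lift the work-rest bar straight up and level out of its two U brackets and lay it aside on the bench, then dry-lay every loose firebrick, whole and half, on the middle of the brick sill as a wall in running bond, each course offset half a length from the one below, joints close and ends flush with the sill's (half, whole, whole from the left in the first course; the rest in the second, its half brick at the right end). When the wall is laid, put the bar back in both brackets, centred; leave the tin, brush and flange alone.

Things in the scene. Friction and masses are not known exactly. Their poses are not given: they have to be found in the camera images.
- hearth: brazing hearth, fixed to the bench: dark steel tray with a brick sill on its front edge. Origin on the bench under the sill's middle; x across the sill away from the robot, y left along it, z up. Sill 114 mm deep, 291 long, top 63 mm up: a mortared course, from the left whole, whole, half. Tray: x -62 to 308, y -250 to 250 mm; behind the sill 37 mm high, with 85 mm sheets at back and sides
- bracket_left (a point): centre of the floor of the left U bracket, 192 mm above the bench. The bracket is open at the top, 39 mm wide inside (hearth x), 30 mm long (hearth y); its two 5 mm arms end 232 mm above the bench. It sits on a 25 mm square post beyond the left end of the sill (hearth y = +205 mm)
- bracket_right (a point): centre of the floor of the right U bracket, 192 mm above the bench. The bracket is open at the top, 39 mm wide inside (hearth x), 30 mm long (hearth y); its two 5 mm arms end 232 mm above the bench. It sits on a 25 mm square post beyond the right end of the sill (hearth y = -205 mm)
- c1_half (a point): where the centre of a half brick goes in the first course, at the left end of the wall; fixed to the hearth. 91.5 mm above the bench. The wall is one brick (57 mm) thick, along the middle of the sill, with 4 mm joints. Hearth frame: (0, 118, 91.5) mm
- c1_whole_l (a point): where the centre of a whole brick goes in the first course, next to the half; fixed to the hearth. 118 mm from the next whole. Hearth frame: (0, 29.5, 91.5) mm
- c1_whole_r (a point): where the centre of a whole brick goes in the first course, at the right end; fixed to the hearth. With one half and two wholes the first course is full. Hearth frame: (0, -88.5, 91.5) mm
- c2_whole_l (a point): where the centre of a whole brick goes in the second course, at the left end; fixed to the hearth. Used if a third whole brick is there (this place or the next). Hearth frame: (0, 88.5, 148.5) mm
- c2_whole_r (a point): where the centre of a whole brick goes in the second course, right of c2_whole_l; fixed to the hearth. Rests half on each of the two bricks below, 148.5 mm above the bench. Used if a fourth whole brick is there, or the third. Hearth frame: (0, -29.5, 148.5) mm
- c2_half (a point): where the centre of a half brick goes in the second course, at the right end of the wall; fixed to the hearth. 148.5 mm above the bench, on the right half of the whole brick below. Always used. Hearth frame: (0, -118, 148.5) mm
- bar: the work-rest bar: a square steel tube 25 x 25 x 500 mm, 0.7 kg, lying at the start in both U brackets right above the sill (axis 204.5 mm above the bench). Origin at its centre; y axis along the bar. It does not roll. The bench at the left of bricks and hearth is clear
- bar_left (a point): centre of that end face of the bar which is left at the start (250 mm from its centre)
- bar_right (a point): centre of that end face of the bar which is right at the start (250 mm from its centre)
- brick1: a whole loose firebrick, pale buff, 114 x 57 x 57 mm, about 0.3 kg, lying on the bench at the start, roughly pointing away from the robot. Origin at its centre; y axis along the 114 mm. All whole bricks are alike; two to four are there (the others absent)
- brick2: a whole loose firebrick, pale buff, 114 x 57 x 57 mm, about 0.3 kg, lying on the bench at the start, roughly pointing away from the robot. Origin at its centre; y axis along the 114 mm. All whole bricks are alike; two to four are there (the others absent)
- brick3: a whole loose firebrick, pale buff, 114 x 57 x 57 mm, about 0.3 kg, lying on the bench at the start, roughly pointing away from the robot. Origin at its centre; y axis along the 114 mm. All whole bricks are alike; two to four are there (the others absent)
- brick4: a whole loose firebrick, pale buff, 114 x 57 x 57 mm, about 0.3 kg, lying on the bench at the start, roughly pointing away from the robot. Origin at its centre; y axis along the 114 mm. All whole bricks are alike; two to four are there (the others absent)
- half1: a half-length firebrick, pale buff, 55 x 57 x 57 mm (55 along its y axis), about 0.15 kg, lying on the bench at the start. Origin at its centre. The two halves are alike and always there
- half2: a half-length firebrick, pale buff, 55 x 57 x 57 mm (55 along its y axis), about 0.15 kg, lying on the bench at the start. Origin at its centre. The two halves are alike and always there
- flux_tin: bystander: closed metal tin, 76 mm across, 85 mm high, standing on the bench far right; origin under its centre
- wire_brush: bystander: hand brush lying on the bench at the right, well off the bricks
- flange: bystander: round steel pipe flange, 90 mm across, 40 mm high, lying on the hearth floor behind the sill; origin under its centre

How it is judged:
By the outcome, as a careful person would: the job done as asked, in the order asked, and still so for the second after the job is handed in, with the robot touching nothing.
Of brick1, brick2, brick3, brick4 only 2 to 4 are there at a start; the rules pass over those that are not, and their reading is None.
At some moment in a run one of bar, brick1, brick2, brick3, brick4 may be knocked a few centimetres aside while the robot is not near it.
Once in a run the grip may slacken for a moment while it holds something.
It also fails if it takes over 210 s, if anything falls off the work surface, if the arm or the gripper's body presses on something with over 40 N, if the wrist force passes 120 N, or if a joint passes its speed limit or range.

## Working session

There is one attempt and no reset: what is moved stays moved. The work goes in short steps, Python scripts to look and compute and a shell command to move; the robot and the scene stay as the last step left them, time stands still between calls to the robot, and variables do not carry over. Pictures are saved under pics/ and viewed, at most 16 in all, crops included, and the job is handed in when it is done.

```bash
mkdir -p pics; cat > h.py <<'E'
import numpy as np, cv2
from bench import telemetry, imaging, ticket
def shot(cam,name=None):
    P=imaging.camera_params(cam); im=imaging.read_camera(cam)
    if name: cv2.imwrite(f'pics/{name}.png',cv2.cvtColor(im,cv2.COLOR_RGB2BGR))
    return im,P
def ray(P,uv,z):
    K=P['intrinsics'];T=np.array(P['world_from_camera'])
    d=np.linalg.inv(K)@np.array([uv[0],uv[1],1.]); d=T[:3,:3]@(d*[1,-1,-1]); o=T[:3,3]
    return o+d*(z-o[2])/d[2]
def proj(P,X):
    T=np.linalg.inv(np.array(P['world_from_camera'])); c=T[:3,:3]@np.array(X)+T[:3,3]
    p=np.array(P['intrinsics'])@(c*[1,-1,-1]); return p[:2]/p[2]
E
python3 - <<'E'
from h import *
for c in ('top','scene'):
    im,P=shot(c,c+'0'); print(c,P['intrinsics'],P['world_from_camera'],[k for k in P])
o=telemetry.get_obs(); print(o['time'],o['tool_pos'],o['ee_rot'],o['gripper_width'])
print(imaging.camera_params('wrist'))
E
```

```text
top [[392.84849861   0.         256.68255351]
 [  0.         392.84849861 192.71767077]
 [  0.           0.           1.        ]] [[ 1.66887635e-02  9.95792668e-01 -9.01024302e-02  4.94132682e-01]
 [-9.99860641e-01  1.66595077e-02 -1.07679844e-03 -1.34091270e-01]
 [ 4.28794140e-04  9.01078441e-02  9.95931922e-01  1.16230990e+00]
 [ 0.00000000e+00  0.00000000e+00  0.00000000e+00  1.00000000e+00]] ['intrinsics', 'world_from_camera']
scene [[481.54691987   0.         250.1287273 ]
 [  0.         481.54691987 196.53695639]
 [  0.           0.           1.        ]] [[ 0.36768797 -0.67892237  0.63550765  1.55891388]
 [ 0.92994459  0.27059094 -0.24896505 -0.52161064]
 [-0.00293468  0.68252836  0.73085322  1.24084862]
 [ 0.          0.          0.          1.        ]] ['intrinsics', 'world_from_camera']
0.1 [0.1821926  0.51869172 0.1923598 ] [[-9.43488676e-01  3.31404546e-01 -3.79694626e-04]
 [ 3.31404760e-01  9.43488222e-01 -9.27372021e-04]
 [ 5.09021040e-05 -1.00079761e-03 -9.99999498e-01]] 0.09403550029575868
{'intrinsics': array([[270.39797842,   0.        , 253.63591312],
       [  0.        , 270.39797842, 191.09414983],
       [  0.        ,   0.        ,   1.        ]]), 'world_from_camera': array([[ 3.30966554e-01, -9.16944794e-01, -2.22875266e-01,
         1.17804973e-01],
       [ 9.43642281e-01,  3.21757981e-01,  7.75309362e-02,
         5.41385077e-01],
       [ 6.20307383e-04, -2.35974672e-01,  9.71759008e-01,
         3.84726085e-01],
       [ 0.00000000e+00,  0.00000000e+00,  0.00000000e+00,
         1.00000000e+00]])}
```

View pics/top0.png

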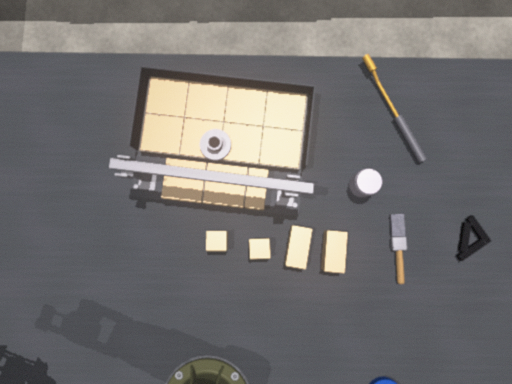

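View pics/scene0.png

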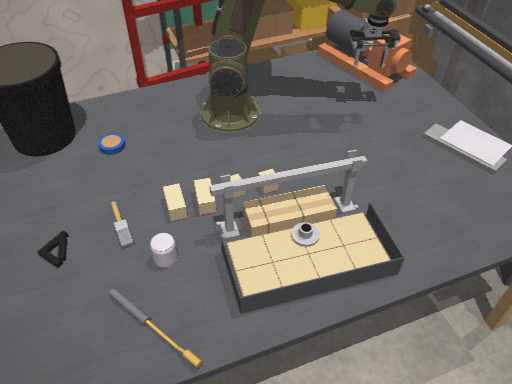

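Top view shows the bar from (112,164) to (312,188), halves at (216,241) and (259,249), and wholes at (299,248) and (336,252). So there are two whole bricks and only one half in the second course. Next I'll measure them.

```bash
cat >> h.py <<'E'
def buff(im):
    hsv=cv2.cvtColor(im,cv2.COLOR_RGB2HSV)
    return cv2.inRange(hsv,(12,50,150),(32,200,255))
def rects(P,m,z,amin=150):
    out=[]
    for c in cv2.findContours(m,cv2.RETR_EXTERNAL,cv2.CHAIN_APPROX_NONE)[0]:
        if cv2.contourArea(c)<amin: continue
        w=np.array([ray(P,p[0],z)[:2]*1000 for p in c],np.float32)
        (x,y),(a,b),t=cv2.minAreaRect(w)
        if a<b: a,b,t=b,a,t+90
        out.append((c.reshape(-1,2).mean(0).round(),round(x,1),round(y,1),round(a,1),round(b,1),round((t+90)%180-90,1)))
    return out
E
python3 - <<'E'
from h import *
im=cv2.cvtColor(cv2.imread('pics/top0.png'),cv2.COLOR_BGR2RGB);P=imaging.camera_params('top')
for r in rects(P,buff(im),.057): print(r)
# bar: bright low-sat
hsv=cv2.cvtColor(im,cv2.COLOR_RGB2HSV)
m=cv2.inRange(hsv,(0,0,130),(180,50,255)); m[:150]=0;m[200:]=0;m[:,330:]=0;m[:,:100]=0
for r in rects(P,m,.217,50): print('bar',r)
for u in [(112,164),(312,188),(111,160),(111,167)]: print(u,ray(P,u,.217)*1000)
T=imaging.camera_params('top')
cv2.imwrite('pics/crop.png',cv2.resize(cv2.imread('pics/top0.png')[145:275,95:355],None,fx=3,fy=3,interpolation=cv2.INTER_CUBIC))
E
```

```text
(array([335., 251.]), 434.0, -355.2, 115.5, 59.7, -4.1)
(array([214., 193.]), 592.2, -10.6, 293.0, 64.4, 83.8)
(array([219., 166.]), 667.0, -18.0, 294.5, 22.4, 84.0)
(array([214., 108.]), 795.6, -33.0, 456.8, 217.2, 84.3)
(array([380.,  84.]), 914.0, -486.8, 204.9, 19.9, 25.5)
bar (array([254., 192.]), 582.3, -127.1, 48.2, 20.1, 86.9)
bar (array([224., 188.]), 590.3, -55.2, 91.8, 17.9, 82.8)
bar (array([214., 177.]), 611.4, -20.4, 499.7, 74.6, 86.8)
bar (array([265., 158.]), 661.2, -149.7, 185.3, 46.8, -89.0)
bar (array([213., 154.]), 670.2, -27.5, 73.0, 24.7, -89.0)
(112, 164) [643.8816445  219.89427973 217.        ]
(312, 188) [ 593.35017449 -266.66665031  217.        ]
(111, 160) [653.67518272 222.81835454 217.        ]
(111, 167) [636.47713931 221.95623322 217.        ]
```

View pics/crop.png

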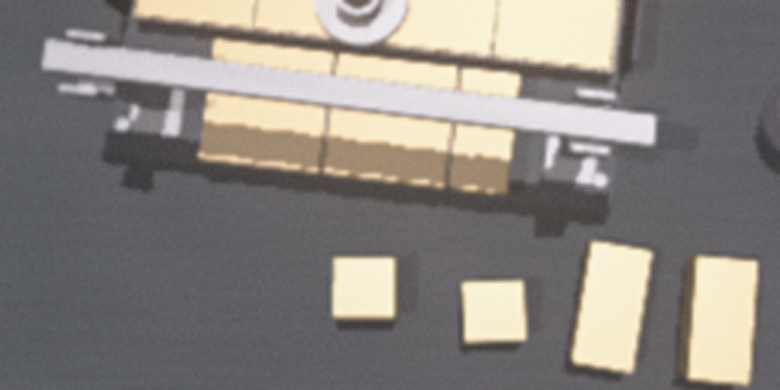

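```bash
python3 - <<'E'
from h import *
im=cv2.cvtColor(cv2.imread('pics/top0.png'),cv2.COLOR_BGR2RGB);P=imaging.camera_params('top')
C=lambda u:((np.array(u)+.5)/3-.5+[95,145])
b=[ray(P,C(u),.063)[:2]*1000 for u in [(213,38),(519,70),(508,190),(198,160)]]; print(np.round(b),np.mean(b,0))
e=[ray(P,C(u),.217)[:2]*1000 for u in [(43,54),(655,130)]]; print('bar',np.round(e),np.mean(e,0),np.degrees(np.arctan2(*(e[0]-e[1]))))
bk=[ray(P,C(u),.217)[:2]*1000 for u in [(85,63),(593,122)]]; print('brackets',np.round(bk),np.mean(bk,0))
hsv=cv2.cvtColor(im,cv2.COLOR_RGB2HSV)
for z,u in ((0.057,(216,241)),(0.057,(259,249)),(.057,(299,248)),(.057,(336,252))): print(hsv[u[1],u[0]])
m=cv2.inRange(hsv,(8,25,170),(38,200,255)); m[:215]=0
for r in rects(P,m,.057): print(r)
E
```

```text
[[ 690.  127.]
 [ 664. -163.]
 [ 551. -154.]
 [ 574.  136.]] [619.82549332 -13.52289151]
bar [[ 647.  227.]
 [ 593. -269.]] [620.21304263 -20.86604719] 6.167407564816277
brackets [[ 640.  193.]
 [ 599. -219.]] [619.63958668 -13.0432372 ]
[ 24  38 247]
[ 24  40 247]
[ 23  41 247]
[ 22  45 248]
(array([259., 248.]), 438.2, -143.2, 57.6, 55.7, -85.7)
(array([216., 240.]), 458.2, -21.4, 56.4, 52.7, -89.0)
(array([336., 251.]), 433.8, -355.7, 114.8, 58.1, -4.1)
(array([299., 247.]), 444.6, -252.5, 114.8, 58.0, -9.3)
```

```bash
J="python3 -m jog"; 
python3 -m jog '[[94,0,0,35,0,0,0],[94,0,0,80,0,0,0],[94,0,0,120,0,0,0],[94,0,0,150,0,0,0],[94,0,0,150,0,0,0]]'
python3 -m jog '[[94,29,-36,0,0,0,-0.09],[94,58,-72,0,0,0,-0.18],[94,88,-108,0,0,0,-0.27],[94,117,-144,0,0,0,-0.36],[94,146,-180,0,0,0,-0.445]]'
python3 -m jog '[[94,29,-36,0,0,0,-0.09],[94,58,-72,0,0,0,-0.18],[94,88,-108,0,0,0,-0.27],[94,117,-144,0,0,0,-0.36],[94,146,-180,0,0,0,-0.445]]'
python3 -m jog '[[94,29,-36,0,0,0,-0.09],[94,58,-72,0,0,0,-0.18],[94,88,-108,0,0,0,-0.27],[94,117,-144,0,0,0,-0.36],[94,146,-180,0,0,0,-0.445]]'
python3 -m jog '[[94,0,0,0,0,0,0]]'
python3 -c "
from h import *
shot('wrist','w1'); print(imaging.camera_params('wrist')['world_from_camera'])"
```

```text
time: 0.6
tool_pos: [0.1825, 0.5196, 0.3468]
ee_rot: [[-0.943, 0.331, 0.002], [0.331, 0.943, 0.006], [-0.0, 0.006, -1.0]]
wrist_force: [0.8, -0.1, -0.6]
gripper_width: 0.0944
gripper_force: 0.0
time: 1.1
tool_pos: [0.3289, 0.3372, 0.3418]
ee_rot: [[-0.707, 0.708, -0.001], [0.708, 0.707, -0.001], [0.0, -0.001, -1.0]]
wrist_force: [1.7, 0.4, 0.5]
gripper_width: 0.0941
gripper_force: 0.0
time: 1.6
tool_pos: [0.475, 0.1571, 0.3418]
ee_rot: [[-0.333, 0.943, -0.001], [0.943, 0.333, -0.0], [0.0, -0.001, -1.0]]
wrist_force: [-0.1, 2.0, 0.2]
gripper_width: 0.0939
gripper_force: 0.0
time: 2.1
tool_pos: [0.621, -0.0228, 0.3415]
ee_rot: [[0.106, 0.994, -0.002], [0.994, -0.106, 0.0], [0.0, -0.002, -1.0]]
wrist_force: [-0.1, 0.3, -0.0]
gripper_width: 0.0941
gripper_force: 0.0
time: 2.2
tool_pos: [0.6219, -0.0252, 0.3391]
ee_rot: [[0.109, 0.994, -0.005], [0.994, -0.109, -0.0], [-0.001, -0.005, -1.0]]
wrist_force: [0.5, 0.2, -1.1]
gripper_width: 0.094
gripper_force: 0.0
[[ 0.99451729  0.10057417  0.02863925  0.62881984]
 [-0.10448683  0.96678352  0.23326406  0.04464884]
 [-0.00422761 -0.23497756  0.9719916   0.53227263]
 [ 0.          0.          0.          1.        ]]
```

View pics/w1.png

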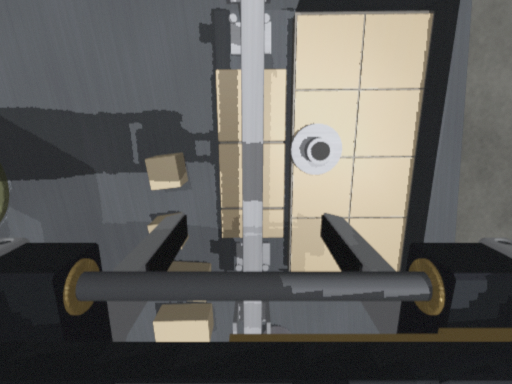

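Wrist view: the bar runs vertically at u≈242–264, between the two fingers. The sill's top spans u≈217–286 and v≈70–238.

```bash
python3 -c "
from h import *
P=imaging.camera_params('wrist')
for v in (60,220):
    print((ray(P,((243+263)/2,v),.217)*1000).round(1), (ray(P,(243,v),.217)*1000-ray(P,(263,v),.217)*1000).round(1))
for uv in [(217,70),(286,70),(286,238),(220,238)]: print((ray(P,uv,.063)*1000).round(1))
print(telemetry.get_obs()['tool_pos'])
im,P=shot('wrist')
for v in (60,220): print(v,im[v,225:285,:].mean(1).astype(int)[::2])
"
```

```text
[634.  113.1 217. ] [-21.4   2.3   0. ]
[614.9 -67.4 217. ] [-24.5   2.5   0. ]
[577.2 137.9  63. ]
[687.8 126.2  63. ]
[ 665.6 -163.6   63. ]
[ 543.2 -151.    63. ]
[ 0.62090198 -0.02308219  0.33988786]
60 [ 69  66  66  89 108 110 109 107 106 156 186 188 188 189 188 188 189 186
 185 184 126  94  92  91  94 106 108 105 108 108]
220 [116 118 118 117 109  92  93 142 170 155 181 185 187 185 185 184 184 183
 178 160 176 175 186 194 195 196 195 196 196 153]
```

```bash
python3 -m jog '[[94,-1,2,-40,0,0,0],[94,-1,2,-80,0,0,0],[94,-1,2,-110,0,0,0],[94,-1,2,-125,0,0,0],[94,-1,2,-125,0,0,0]]'
python3 -m jog '[[20,0,0,0,0,0,0],[20,0,0,0,0,0,0],[20,0,0,0,0,0,0],[20,0,0,0,0,0,0],[20,0,0,0,0,0,0]]'
python3 -m jog '[[20,0,0,0,0,0,0],[20,0,0,0,0,0,0],[20,0,0,0,0,0,0],[20,0,0,0,0,0,0],[20,0,0,0,0,0,0]]'
```

```text
time: 2.8
tool_pos: [0.6178, -0.0177, 0.2158]
ee_rot: [[0.1, 0.995, -0.004], [0.995, -0.1, 0.0], [0.0, -0.004, -1.0]]
wrist_force: [1.1, 0.6, 0.5]
gripper_width: 0.0941
gripper_force: 0.0
time: 3.3
tool_pos: [0.6193, -0.0191, 0.2182]
ee_rot: [[0.102, 0.995, 0.0], [0.995, -0.102, -0.0], [0.0, 0.0, -1.0]]
wrist_force: [-0.2, 0.6, 0.0]
gripper_width: 0.0577
gripper_force: 0.0
time: 3.8
tool_pos: [0.6193, -0.0191, 0.2178]
ee_rot: [[0.102, 0.995, -0.0], [0.995, -0.102, 0.0], [0.0, -0.0, -1.0]]
wrist_force: [0.0, 1.1, 0.0]
gripper_width: 0.0206
gripper_force: 0.0
```

```bash
python3 -c "
from h import *
im,P=shot('wrist'); im2,P2=shot('scene')
a=im; b=cv2.resize(im2[130:290,180:400],None,fx=2.4,fy=2.4)
cv2.imwrite('pics/w2.png',cv2.cvtColor(np.hstack([cv2.resize(a,(400,384)),cv2.resize(b,(400,384))]),cv2.COLOR_RGB2BGR)); print(telemetry.get_obs())"
```

```text
{'time': 3.9, 'qpos': array([-5.15231523e+00,  2.52947216e+01,  7.28197650e+01, -2.27662735e-04,
        8.18864081e+01,  6.92137472e-01]), 'qd': array([ 0.01563036, -0.04082417,  0.02613096,  0.00300053, -0.02290581,
        0.06957738]), 'tau': array([-4.46604347e-03, -6.22923660e+01, -3.64473689e+01,  7.37456256e-02,
        1.57786708e-02, -3.19487242e-05]), 'tool_pos': array([ 0.61927967, -0.01909187,  0.21783769]), 'ee_rot': array([[ 1.01827583e-01,  9.94802062e-01, -1.59043892e-05],
       [ 9.94802062e-01, -1.01827583e-01, -2.51558172e-06],
       [-4.12201139e-06, -1.55655636e-05, -1.00000000e+00]]), 'wrist_force': array([-0.84556195,  0.39593007, -0.02621907]), 'torque': array([-0.03052674,  0.0568439 , -0.03800545]), 'gripper_force': 0.0, 'gripper_width': 0.02020455995859392}
```

View pics/w2.png

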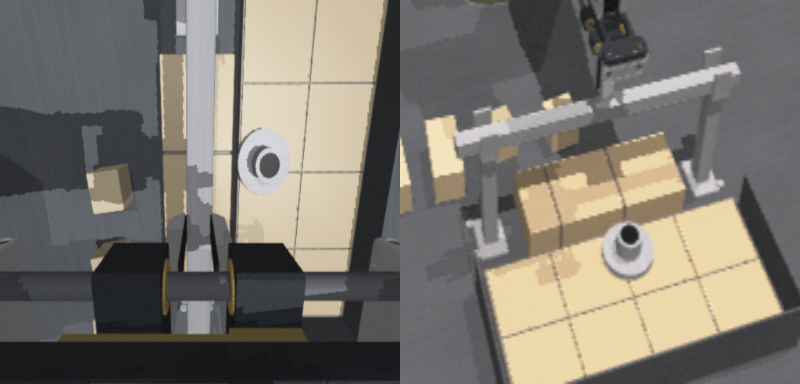

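```bash
python3 -m jog '[[10,0,0,0,0,0,0],[10,0,0,0,0,0,0],[10,0,0,0,0,0,0]]'
python3 -c "
from h import *
P=imaging.camera_params('scene'); T=imaging.camera_params('top')
for X in ([.6193,-.0191,.2178],[.6193,-.0191,.2008]): print(proj(P,X),proj(T,X))"
```

```text
time: 4.2
tool_pos: [0.6193, -0.0191, 0.2178]
ee_rot: [[0.102, 0.995, 0.0], [0.995, -0.102, -0.0], [-0.0, 0.0, -1.0]]
wrist_force: [0.5, 0.2, -0.0]
gripper_width: 0.0102
gripper_force: 0.0
[291.02088533 171.75752715] [209.93559757 175.61488348]
[290.69435201 175.73445809] [210.74942791 176.53474204]
```

```bash
python3 -c "
from h import *
im,P=shot('wrist'); im2,P2=shot('scene')
a=cv2.resize(im[230:330,180:330],(400,400),interpolation=cv2.INTER_CUBIC); b=cv2.resize(im2[130:210,250:330],(400,400),interpolation=cv2.INTER_CUBIC)
cv2.imwrite('pics/w3.png',cv2.cvtColor(np.hstack([a,b]),cv2.COLOR_RGB2BGR))
print(telemetry.get_obs()['gripper_width'])"
```

```text
0.010189922715805337
```

View pics/w3.png

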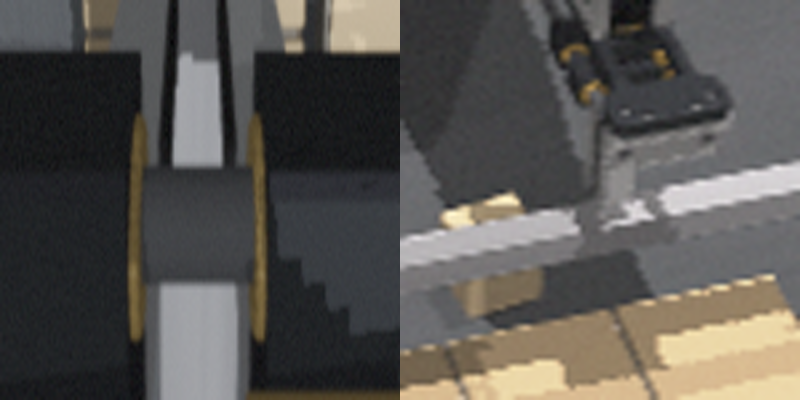

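Fingers have closed just above the bar's top at scene (292,170), so the tips are higher than I assumed. I'll open, go lower and close again.

```bash
python3 -m jog '[[70,0,0,0,0,0,0],[70,0,0,0,0,0,0],[70,0,0,0,0,0,0],[70,0,0,0,0,0,0],[70,0,0,0,0,0,0]]'
python3 -m jog '[[70,0,0,0,0,0,0],[70,0,0,0,0,0,0],[70,0,0,0,0,0,0],[70,0,0,-7,0,0,0],[70,0,0,-14,0,0,0]]'
python3 -m jog '[[18,0,0,0,0,0,0],[18,0,0,0,0,0,0],[18,0,0,0,0,0,0],[18,0,0,0,0,0,0],[18,0,0,0,0,0,0]]'
python3 -m jog '[[18,0,0,0,0,0,0],[18,0,0,0,0,0,0],[18,0,0,0,0,0,0]]'
```

```text
time: 4.8
tool_pos: [0.6193, -0.0191, 0.2178]
ee_rot: [[0.102, 0.995, -0.0], [0.995, -0.102, -0.0], [-0.0, -0.0, -1.0]]
wrist_force: [-1.5, 1.2, 0.3]
gripper_width: 0.0465
gripper_force: 0.0
time: 5.3
tool_pos: [0.6192, -0.0191, 0.2032]
ee_rot: [[0.102, 0.995, -0.0], [0.995, -0.102, -0.0], [-0.0, -0.0, -1.0]]
wrist_force: [1.0, 0.0, 0.4]
gripper_width: 0.0697
gripper_force: 0.0
time: 5.8
tool_pos: [0.6193, -0.0191, 0.204]
ee_rot: [[0.102, 0.995, 0.0], [0.995, -0.102, -0.0], [0.0, 0.0, -1.0]]
wrist_force: [0.8, 0.0, 0.3]
gripper_width: 0.0335
gripper_force: 0.0
time: 6.1
tool_pos: [0.6203, -0.0192, 0.205]
ee_rot: [[0.102, 0.995, 0.004], [0.995, -0.102, -0.0], [0.0, 0.004, -1.0]]
wrist_force: [5.4, -1.2, 5.4]
gripper_width: 0.019
gripper_force: 5.0
```

```bash
python3 -m jog '[[60,0,0,0,0,0,0],[60,0,0,0,0,0,0],[60,0,0,0,0,0,0],[60,0,0,0,0,0,0],[60,0,0,-5,0,0,0]]'
python3 -m jog '[[60,0,0,0,0,0,0],[60,0,0,-6,0,0,0],[60,0,0,-6,0,0,0]]'
python3 -m jog '[[15,0,0,0,0,0,0],[15,0,0,0,0,0,0],[15,0,0,0,0,0,0],[15,0,0,0,0,0,0],[15,0,0,0,0,0,0]]'
python3 -m jog '[[15,0,0,0,0,0,0],[15,0,0,0,0,0,0]]'
python3 -c "
from h import *
im2,P2=shot('scene'); im,P=shot('wrist')
a=cv2.resize(im[230:330,180:330],(400,400),interpolation=cv2.INTER_CUBIC); b=cv2.resize(im2[130:210,250:330],(400,400),interpolation=cv2.INTER_CUBIC)
cv2.imwrite('pics/w4.png',cv2.cvtColor(np.hstack([a,b]),cv2.COLOR_RGB2BGR))"
```

```text
time: 6.6
tool_pos: [0.6192, -0.0191, 0.1988]
ee_rot: [[0.102, 0.995, 0.0], [0.995, -0.102, 0.0], [0.0, 0.0, -1.0]]
wrist_force: [0.1, 0.4, -0.2]
gripper_width: 0.0551
gripper_force: 0.0
time: 6.9
tool_pos: [0.6189, -0.019, 0.1918]
ee_rot: [[0.102, 0.995, -0.002], [0.995, -0.102, 0.0], [0.0, -0.002, -1.0]]
wrist_force: [0.2, 0.1, -0.5]
gripper_width: 0.0601
gripper_force: 0.0
time: 7.4
tool_pos: [0.6194, -0.0191, 0.193]
ee_rot: [[0.102, 0.995, 0.0], [0.995, -0.102, -0.0], [0.0, 0.0, -1.0]]
wrist_force: [-0.2, -0.0, 1.2]
gripper_width: 0.0248
gripper_force: 30.0
time: 7.6
tool_pos: [0.6194, -0.0191, 0.193]
ee_rot: [[0.102, 0.995, 0.0], [0.995, -0.102, -0.0], [0.0, 0.0, -1.0]]
wrist_force: [1.5, -0.0, 1.3]
gripper_width: 0.0251
gripper_force: 30.0
```

View pics/w4.png

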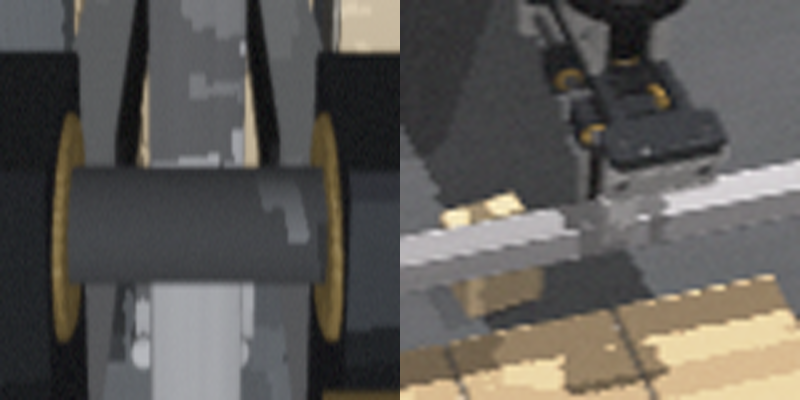

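Gripped now: opening 25 mm, force 30 N. Next I'll lift straight up.

```bash
python3 -m jog '[[15,0,0,10,0,0,0],[15,0,0,22,0,0,0],[15,0,0,40,0,0,0],[15,0,0,55,0,0,0],[15,0,0,70,0,0,0]]'
python3 -m jog '[[15,0,0,5,0,0,0],[15,0,0,10,0,0,0]]'
python3 -c "
from h import *
im2,P2=shot('scene'); im,P=shot('top')
b=im2[110:270,180:400]; a=im[130:230,90:340]
cv2.imwrite('pics/w5.png',cv2.cvtColor(np.hstack([cv2.resize(a,(400,160*1)),cv2.resize(b,(220,160))]),cv2.COLOR_RGB2BGR).repeat(1,0))
o=telemetry.get_obs();print(o['wrist_force'],o['torque'],o['tool_pos'])"
```

```text
time: 8.2
tool_pos: [0.6191, -0.019, 0.2641]
ee_rot: [[0.102, 0.995, -0.0], [0.995, -0.102, 0.0], [-0.0, -0.0, -1.0]]
wrist_force: [-0.8, -0.3, -6.2]
gripper_width: 0.0249
gripper_force: 30.0
time: 8.4
tool_pos: [0.6191, -0.0191, 0.273]
ee_rot: [[0.102, 0.995, -0.0], [0.995, -0.102, 0.0], [-0.0, -0.0, -1.0]]
wrist_force: [-0.3, 0.2, -6.7]
gripper_width: 0.0245
gripper_force: 30.0
[-0.0136712   0.37035839 -6.34550472] [-0.03900334  0.11280388 -0.01724159] [ 0.61925091 -0.0190908   0.27302726]
```

View pics/w5.png

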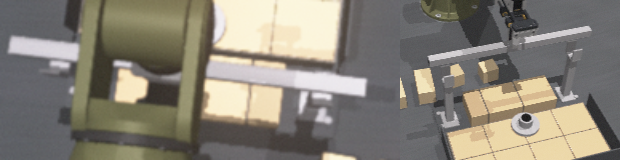

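```bash
python3 -m jog '[[15,-12,21,0,0,0,0],[15,-28,49,0,0,0,0],[15,-46,80,0,0,0,0],[15,-64,112,0,0,0,0],[15,-82,144,0,0,0,0]]'
python3 -m jog '[[15,-18,32,0,0,0,0],[15,-36,64,0,0,0,0],[15,-54,95,0,0,0,0],[15,-72,127,0,0,0,0],[15,-88,155,0,0,0,0]]'
python3 -m jog '[[15,-18,32,0,0,0,0],[15,-36,64,0,0,0,0],[15,-54,95,0,0,0,0],[15,-66,112,0,0,0,0],[15,-69,120,0,0,0,0]]'
python3 -m jog '[[15,0,0,-30,0,0,0],[15,0,0,-75,0,0,0],[15,0,0,-120,0,0,0],[15,0,0,-160,0,0,0],[15,0,0,-190,0,0,0]]'
python3 -m jog '[[15,0,0,-15,0,0,0],[15,0,0,-28,0,0,0],[15,0,0,-38,0,0,0],[15,0,0,-43,0,0,0],[15,0,0,-45,0,0,0]]'
```

```text
time: 9.0
tool_pos: [0.5362, 0.1259, 0.2722]
ee_rot: [[0.102, 0.995, -0.001], [0.995, -0.102, -0.0], [-0.0, -0.001, -1.0]]
wrist_force: [1.0, 0.3, -6.9]
gripper_width: 0.0247
gripper_force: 30.0
time: 9.5
tool_pos: [0.4483, 0.2813, 0.2733]
ee_rot: [[0.101, 0.995, 0.001], [0.995, -0.101, 0.001], [0.001, 0.001, -1.0]]
wrist_force: [0.7, 0.1, 0.1]
gripper_width: 0.0147
gripper_force: 0.0
time: 10.0
tool_pos: [0.3792, 0.4013, 0.2732]
ee_rot: [[0.1, 0.995, 0.001], [0.995, -0.1, 0.001], [0.001, 0.0, -1.0]]
wrist_force: [0.4, -0.4, -0.1]
gripper_width: 0.0152
gripper_force: 0.0
time: 10.5
tool_pos: [0.3804, 0.3988, 0.0806]
ee_rot: [[0.103, 0.995, -0.001], [0.995, -0.103, -0.001], [-0.001, -0.001, -1.0]]
wrist_force: [0.2, 0.0, 0.4]
gripper_width: 0.015
gripper_force: 0.0
time: 11.0
tool_pos: [0.3805, 0.3999, 0.0379]
ee_rot: [[0.102, 0.995, 0.0], [0.995, -0.102, 0.0], [0.0, 0.0, -1.0]]
wrist_force: [1.0, 0.3, 0.8]
gripper_width: 0.0151
gripper_force: 0.0
```

The grip slackened on the way and the bar dropped. I'll rise and look for it.

```bash
python3 -m jog '[[40,0,0,50,0,0,0],[60,0,0,100,0,0,0],[94,0,0,150,0,0,0],[94,0,0,200,0,0,0],[94,0,0,250,0,0,0]]' | head -2
python3 -c "
from h import *
a,_=shot('top');b,_=shot('scene')
cv2.imwrite('pics/t2.png',cv2.cvtColor(cv2.resize(np.hstack([a,b]),(800,300),interpolation=cv2.INTER_AREA),cv2.COLOR_RGB2BGR)); cv2.imwrite('pics/top2.png',cv2.cvtColor(a,cv2.COLOR_RGB2BGR))
cv2.imwrite('pics/scene2.png',cv2.cvtColor(b,cv2.COLOR_RGB2BGR))"
```

```text
time: 11.5
tool_pos: [0.38, 0.3996, 0.291]
```

View pics/t2.png

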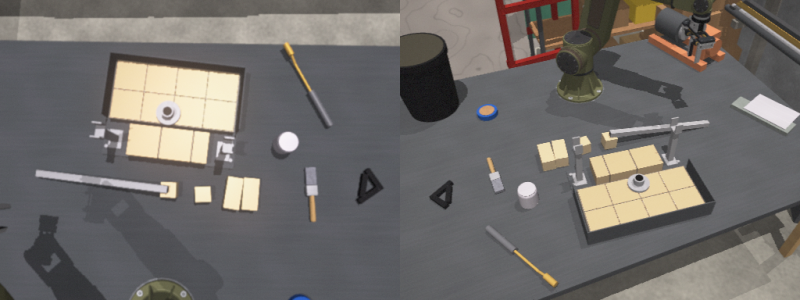

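Top view: the bar leans with its right end on the left half brick and its left end on the bench. One whole brick has also been knocked against the other. I'll measure everything again.

```bash
cat >> h.py <<'E'
def bricks(im,P,y0=215,z=.057):
    m=cv2.inRange(cv2.cvtColor(im,cv2.COLOR_RGB2HSV),(8,25,170),(38,200,255)); m[:y0]=0
    return rects(P,m,z,100)
E
python3 - <<'E'
from h import *
im=cv2.imread('pics/top2.png')[...,::-1].copy();P=imaging.camera_params('top');S=imaging.camera_params('scene')
for r in bricks(im,P): print(r)
hsv=cv2.cvtColor(im,cv2.COLOR_RGB2HSV)
m=cv2.inRange(hsv,(0,0,130),(180,40,255)); m[:205]=0;m[260:]=0;m[:,:30]=0;m[:,240:]=0
for c in cv2.findContours(m,0,1)[0]:
    if cv2.contourArea(c)>60: print(cv2.contourArea(c),cv2.boxPoints(cv2.minAreaRect(c)).round(1).tolist())
a=cv2.resize(im[205:265,30:240],None,fx=3,fy=3,interpolation=cv2.INTER_CUBIC)
b=cv2.imread('pics/scene2.png')[...,::-1]
b=cv2.resize(b[135:215,160:370],None,fx=3,fy=3,interpolation=cv2.INTER_CUBIC)
cv2.imwrite('pics/c2.png',np.vstack([a,b])[...,::-1])
E
```

```text
(array([400., 266.]), 396.5, -534.9, 88.2, 13.1, 3.2)
(array([259., 248.]), 438.2, -143.2, 57.6, 55.7, -85.7)
(array([215., 242.]), 451.3, -19.0, 55.8, 55.4, -89.0)
(array([309., 249.]), 443.3, -281.6, 122.1, 117.6, 85.5)
1388.0 [[44.5, 225.89999389648438], [45.70000076293945, 216.10000610351562], [214.1999969482422, 237.1999969482422], [213.0, 247.0]]
```

View pics/c2.png

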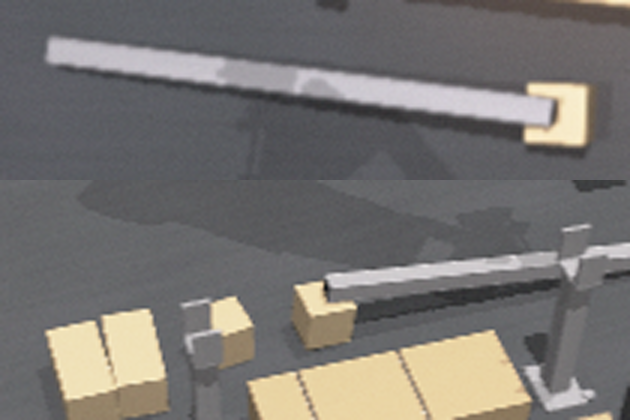

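The crop confirms it: the right end sits on top of the half brick at top (213,242), and the left end is on the bench at (46,222).

```bash
python3 - <<'E'
from h import *
P=imaging.camera_params('top')
L=ray(P,(45.8,221.8),.025)*1000;R=ray(P,(213.5,241.5),.084)*1000
print(L,R,(L+R)/2,np.linalg.norm(L-R),np.degrees(np.arctan2(L[0]-R[0],L[1]-R[1])))
o=telemetry.get_obs();print(o['tool_pos'],o['time'])
E
```

```text
[502.55440799 474.43411664  25.        ] [456.2477053  -17.48365383  84.        ] [479.40105665 228.47523141  54.5       ] 497.60265636007995 5.37769364452841
[0.38146044 0.40104694 0.29575353] 11.6
```

```bash
python3 -m jog '[[94,24,-43,-20,-0.03,0.003,0],[94,50,-86,-50,-0.06,0.006,0],[94,75,-130,-80,-0.09,0.009,0],[94,98,-173,-110,-0.118,0.012,0],[94,98,-173,-110,-0.118,0.012,0]]'|head -2
python3 -m jog '[[94,0,0,-45,0,0,0],[94,0,0,-85,0,0,0],[94,0,0,-120,0,0,0],[94,0,0,-145,0,0,0],[94,0,0,-150,0,0,0]]'
python3 -m jog '[[70,0,0,-5,0,0,0],[50,0,0,-10,0,0,0],[15,0,0,-12,0,0,0],[15,0,0,-12,0,0,0],[15,0,0,-12,0,0,0]]'
python3 -m jog '[[15,0,0,0,0,0,0],[15,0,0,0,0,0,0],[15,0,0,0,0,0,0],[15,0,0,0,0,0,0],[15,0,0,0,0,0,0]]'
```

```text
time: 12.1
tool_pos: [0.4787, 0.2245, 0.1759]
time: 12.6
tool_pos: [0.477, 0.2263, 0.0255]
ee_rot: [[0.101, 0.995, -0.015], [0.988, -0.102, -0.119], [-0.12, -0.003, -0.993]]
wrist_force: [-0.5, 0.1, 0.8]
gripper_width: 0.0941
gripper_force: 0.0
time: 13.1
tool_pos: [0.4785, 0.227, 0.0164]
ee_rot: [[0.101, 0.995, -0.011], [0.988, -0.102, -0.117], [-0.118, 0.001, -0.993]]
wrist_force: [-0.4, -0.4, -0.2]
gripper_width: 0.0575
gripper_force: 0.0
time: 13.6
tool_pos: [0.4785, 0.2269, 0.0159]
ee_rot: [[0.101, 0.995, -0.012], [0.988, -0.102, -0.118], [-0.118, 0.0, -0.993]]
wrist_force: [2.1, 0.3, -0.6]
gripper_width: 0.0248
gripper_force: 30.0
```

```bash
python3 -m jog '[[15,0,0,15,0,0,0],[15,0,0,35,0,0,0],[15,0,0,60,0.02,-0.002,0],[15,0,0,80,0.06,-0.006,0],[15,0,0,90,0.118,-0.012,0]]'
python3 -m jog '[[15,-10,18,0,0,0,0],[15,-25,45,0,0,0,0],[15,-45,80,0,0,0,0],[15,-65,115,0,0,0,0],[15,-85,150,0,0,0,0]]'
python3 -m jog '[[15,-10,18,0,0,0,0],[15,-13,23,-10,0,0,0],[15,-13,23,-30,0,0,0],[15,-13,23,-50,0,0,0],[15,-13,23,-65,0,0,0]]'
python3 -m jog '[[15,0,0,-5,0,0,0],[15,0,0,-10,0,0,0]]'
python3 -c "
from h import *
a,_=shot('top');b,_=shot('scene')
cv2.imwrite('pics/t3.png',cv2.cvtColor(np.vstack([cv2.resize(a[180:300,0:330],None,fx=2,fy=2),cv2.resize(b[100:220,130:460],None,fx=2,fy=2)]),cv2.COLOR_RGB2BGR))"
```

```text
time: 14.1
tool_pos: [0.4784, 0.2275, 0.1081]
ee_rot: [[0.101, 0.995, 0.002], [0.995, -0.101, 0.002], [0.003, 0.001, -1.0]]
wrist_force: [0.7, 0.2, -7.3]
gripper_width: 0.0247
gripper_force: 30.0
time: 14.6
tool_pos: [0.392, 0.3778, 0.1063]
ee_rot: [[0.102, 0.995, -0.001], [0.995, -0.102, -0.0], [-0.001, -0.001, -1.0]]
wrist_force: [0.9, -0.0, -7.0]
gripper_width: 0.0251
gripper_force: 30.0
time: 15.1
tool_pos: [0.3799, 0.3988, 0.0393]
ee_rot: [[0.102, 0.995, -0.002], [0.995, -0.102, -0.002], [-0.002, -0.002, -1.0]]
wrist_force: [0.7, -0.7, -6.6]
gripper_width: 0.0251
gripper_force: 30.0
time: 15.3
tool_pos: [0.3805, 0.3994, 0.0307]
ee_rot: [[0.102, 0.995, -0.0], [0.995, -0.102, -0.0], [-0.0, -0.0, -1.0]]
wrist_force: [0.7, -0.1, -7.6]
gripper_width: 0.0251
gripper_force: 30.0
```

View pics/t3.png

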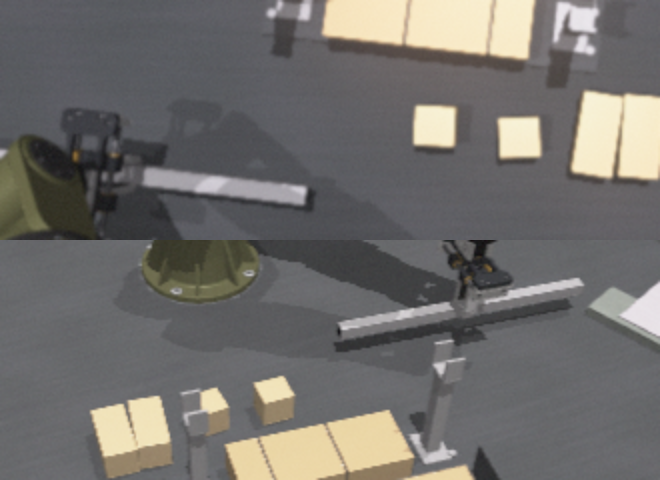

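The bar is level, just above the bench and clear of everything. Now I'll lower it carefully.

```bash
python3 -m jog '[[15,0,0,-7,0,0,0],[15,0,0,-14,0,0,0],[15,0,0,-14,0,0,0]]'
python3 -m jog '[[15,0,0,-4,0,0,0],[15,0,0,-8,0,0,0],[15,0,0,-8,0,0,0]]'
python3 -m jog '[[15,0,0,-3,0,0,0],[15,0,0,-5,0,0,0],[15,0,0,-5,0,0,0]]'
```

```text
time: 15.7
tool_pos: [0.3799, 0.3995, 0.0159]
ee_rot: [[0.102, 0.995, -0.001], [0.995, -0.102, -0.001], [-0.001, -0.001, -1.0]]
wrist_force: [0.2, -0.7, -6.3]
gripper_width: 0.0249
gripper_force: 30.0
time: 16.0
tool_pos: [0.38, 0.3997, 0.0083]
ee_rot: [[0.102, 0.995, -0.001], [0.995, -0.102, -0.001], [-0.001, -0.001, -1.0]]
wrist_force: [-0.2, -0.0, -7.3]
gripper_width: 0.025
gripper_force: 30.0
time: 16.3
tool_pos: [0.3802, 0.3998, 0.0035]
ee_rot: [[0.102, 0.995, -0.0], [0.995, -0.102, -0.0], [-0.0, -0.0, -1.0]]
wrist_force: [0.1, -0.1, -7.3]
gripper_width: 0.0248
gripper_force: 30.0
```

```bash
python3 -m jog '[[15,0,0,-3,0,0,0],[15,0,0,-6,0,0,0],[15,0,0,-6,0,0,0]]'|egrep 'pos|wrist'
python3 -m jog '[[15,0,0,-3,0,0,0],[15,0,0,-5,0,0,0],[15,0,0,-5,0,0,0]]'|egrep 'pos|wrist'
python3 -m jog '[[15,0,0,-2,0,0,0],[15,0,0,-4,0,0,0],[15,0,0,-4,0,0,0]]'|egrep 'pos|wrist'
```

```text
tool_pos: [0.3801, 0.3997, -0.0027]
wrist_force: [0.3, 0.5, -6.6]
tool_pos: [0.3801, 0.3998, -0.0075]
wrist_force: [-0.4, -0.4, -6.1]
tool_pos: [0.3802, 0.3998, -0.0114]
wrist_force: [-0.5, 0.1, -7.7]
```

```bash
python3 -m jog '[[15,0,0,-2,0,0,0],[15,0,0,-3,0,0,0],[15,0,0,-3,0,0,0]]'|egrep 'pos|wrist'
python3 -m jog '[[15,0,0,-2,0,0,0],[15,0,0,-2,0,0,0]]'|egrep 'pos|wrist'
python3 -m jog '[[15,0,0,-2,0,0,0],[15,0,0,-2,0,0,0]]'|egrep 'pos|wrist'
```

```text
tool_pos: [0.3804, 0.4001, -0.0124]
wrist_force: [-7.2, -7.4, 17.1]
tool_pos: [0.3805, 0.4002, -0.0127]
wrist_force: [-16.0, -14.8, 41.5]
tool_pos: [0.3806, 0.4003, -0.0128]
wrist_force: [-24.6, -22.6, 68.2]
```

Contact at a reported z of −12 mm, so reported z reads about 28 mm low and I'll allow for that. Releasing the bar.

```bash
python3 -m jog '[[15,0,0,6,0,0,0],[15,0,0,6,0,0,0]]'|egrep 'pos|wrist'
python3 -m jog '[[60,0,0,0,0,0,0],[60,0,0,0,0,0,0],[60,0,0,0,0,0,0],[60,0,0,0,0,0,0],[60,0,0,0,0,0,0]]'|egrep 'pos|wrist|width'
python3 -m jog '[[94,0,0,30,0,0,0],[94,0,0,80,0,0,0],[94,0,0,130,0,0,0],[94,0,0,180,0,0,0],[94,0,0,200,0,0,0]]'|egrep 'pos|wrist|width'
python3 - <<'E'
from h import *
im,P=shot('top','top4')
for r in bricks(im,P): print(r)
m=cv2.inRange(cv2.cvtColor(im,cv2.COLOR_RGB2HSV),(8,25,200),(38,200,255));m=cv2.erode(m,np.ones((3,3)));m[:215]=0
for r in rects(P,m,.057,100): print('er',r)
sx=im[180:215,280:340]
E
```

```text
tool_pos: [0.3807, 0.4003, -0.0112]
wrist_force: [0.8, 0.6, -6.7]
tool_pos: [0.3803, 0.3999, -0.0122]
wrist_force: [0.8, 0.1, 0.7]
gripper_width: 0.0594
tool_pos: [0.3812, 0.4008, 0.1929]
wrist_force: [0.4, 0.1, -0.2]
gripper_width: 0.0935
(array([400., 266.]), 396.5, -535.1, 88.0, 12.7, 2.7)
(array([259., 248.]), 438.2, -143.3, 57.8, 55.7, -85.7)
(array([217., 243.]), 451.4, -24.4, 56.2, 55.4, -89.0)
(array([309., 249.]), 443.3, -281.5, 122.3, 117.4, 85.8)
er (array([259., 248.]), 439.4, -142.8, 49.2, 47.5, -85.1)
er (array([217., 242.]), 452.7, -24.3, 50.3, 47.1, -89.0)
er (array([309., 247.]), 444.1, -280.8, 113.9, 109.1, 85.6)
```

```bash
python3 - <<'E'
from h import *
im=cv2.imread('pics/top4.png')[...,::-1].copy();P=imaging.camera_params('top')
g=im[:,:,2].astype(int)
for v in range(225,272,4): print(v,g[v,282:336:2])
h=cv2.cvtColor(im,cv2.COLOR_RGB2HSV)
for t in (225,235,242):
    m=((h[...,2]>t)*255).astype(np.uint8);m[:215]=0;m[275:]=0;m[:,:200]=0;m[:,345:]=0
    print(t,rects(P,m,.057,100))
E
```

```text
225 [101 104 102 105  95 129 132 120 109  92  91  94 100  97  99 100  99  96
 100  96  99 100 100 104 104 101 101]
229 [103 103 104  97  83 194 212 218 216 212 213 214 210 206 186 184 214 212
 211 210 212 207 193 186 186 133  91]
233 [100 101 104  78 114 214 214 214 213 211 212 212 208 209 200 190 212 211
 212 206 207 207 207 204 207 142  91]
237 [101 100 100  81 168 212 213 212 212 212 209 210 207 208 153 195 210 211
 211 208 207 209 205 205 200 119  90]
241 [103 103  95  79 195 213 209 211 210 208 209 208 208 209 147 199 209 211
 209 207 206 207 204 203 197  99 100]
245 [101 105  82 109 210 211 208 208 208 208 208 205 209 197 116 210 208 207
 205 206 207 203 205 203 196  95 100]
249 [ 99 103  84 161 209 207 207 209 210 208 208 207 204 158 122 206 206 206
 207 204 205 204 203 203 175  94 100]
253 [105  99  74 189 208 207 208 209 206 206 204 203 206 129 160 206 204 205
 204 201 204 201 201 199 147  90 100]
257 [104  82 111 204 209 206 205 204 204 204 204 203 196  84 179 203 205 204
 200 203 203 203 200 204 139  90  98]
261 [ 98  78 152 205 206 202 203 202 203 201 202 204 175  79 184 
[... 274 characters left out ...]
 101]
225 [(array([259., 248.]), 439.5, -141.9, 55.8, 49.8, -89.0), (array([217., 243.]), 452.7, -23.1, 53.3, 52.7, -89.0), (array([320., 248.]), 443.1, -313.0, 111.5, 54.5, -4.4), (array([298., 247.]), 445.4, -251.8, 111.4, 54.6, -8.6)]
235 [(array([259., 248.]), 439.5, -143.3, 53.0, 49.8, -89.0), (array([217., 243.]), 452.5, -23.8, 54.4, 50.5, 87.2), (array([320., 248.]), 442.7, -313.3, 110.4, 54.1, -3.7), (array([299., 247.]), 444.7, -251.8, 109.8, 53.8, -8.7)]
242 [(array([259., 248.]), 438.1, -143.3, 53.0, 47.0, -89.0), (array([217., 243.]), 451.4, -24.4, 50.5, 49.9, -89.0), (array([321., 248.]), 442.0, -313.8, 108.7, 51.6, -4.4), (array([299., 247.]), 444.4, -252.4, 108.5, 51.5, -8.5)]
```

```bash
python3 -m jog '[[94,15,-45,0,0,0,-0.14],[94,15,-90,0,0,0,-0.28],[94,15,-135,0,0,0,-0.42],[94,18,-180,0,0,0,-0.56],[94,24,-225,0,0,0,-0.7]]'|egrep pos
python3 -m jog '[[94,20,-45,0,0,0,-0.14],[94,30,-90,0,0,0,-0.28],[94,40,-135,0,0,0,-0.42],[94,46,-180,0,0,0,-0.56],[94,48,-201,0,0,0,-0.7]]'|egrep pos
python3 -m jog '[[94,0,0,0,0,0,-0.07],[94,0,0,0,0,0,-0.1]]'|head -3
python3 - <<'E'
from h import *
im=cv2.imread('pics/top4.png')[...,::-1].copy();P=imaging.camera_params('top')
h=cv2.cvtColor(im,cv2.COLOR_RGB2HSV)
for lo in (120,150,180,200,215):
    m=cv2.inRange(h,(8,25,lo),(38,200,255));m[:150]=0;m[215:]=0;m=cv2.morphologyEx(m,cv2.MORPH_CLOSE,np.ones((3,3)))
    print(lo,[r for r in rects(P,m,.063,1500)])
im,P=shot('wrist','w6')
E
```

```text
tool_pos: [0.4037, 0.1732, 0.1874]
tool_pos: [0.4522, -0.029, 0.1873]
time: 20.35
tool_pos: [0.4521, -0.0267, 0.1873]
ee_rot: [[0.999, -0.035, -0.001], [-0.035, -0.999, 0.0], [-0.001, -0.0, -1.0]]
120 [(array([220., 171.]), 628.4, -28.2, 459.6, 170.3, -89.0)]
150 [(array([215., 183.]), 618.6, -13.5, 293.8, 116.9, 84.3)]
180 [(array([215., 183.]), 618.0, -14.0, 291.6, 114.7, 84.3)]
200 [(array([214., 183.]), 618.7, -13.4, 289.4, 112.8, 84.3)]
215 [(array([215., 183.]), 618.7, -13.4, 288.8, 112.1, 84.3)]
```

```bash
python3 -m jog '[[94,0,2,-45,0,0,0.015],[94,0,2,-95,0,0,0.015],[94,0,2,-140,0,0,0.015],[94,0,2,-170,0,0,0.015],[94,0,2,-183,0,0,0.015]]'|egrep 'pos|wrist'
python3 -m jog '[[45,0,0,0,0,0,0],[45,0,0,0,0,0,0],[45,0,0,0,0,0,0],[45,0,0,0,0,0,0],[45,0,0,0,0,0,0]]'
python3 -m jog '[[45,0,0,0,0,0,0],[45,0,0,15,0,0,0],[45,0,0,40,0,0,0],[45,0,0,80,0,0,0],[45,0,0,120,0,0,0]]'
```

```text
tool_pos: [0.4506, -0.0232, 0.002]
wrist_force: [0.4, -0.6, 0.5]
time: 21.4
tool_pos: [0.4527, -0.0241, 0.0055]
ee_rot: [[1.0, -0.016, 0.001], [-0.016, -1.0, -0.0], [0.001, 0.0, -1.0]]
wrist_force: [0.1, -0.3, 0.0]
gripper_width: 0.0576
gripper_force: 0.0
time: 21.9
tool_pos: [0.4517, -0.024, 0.126]
ee_rot: [[1.0, -0.016, -0.001], [-0.016, -1.0, 0.0], [-0.001, -0.0, -1.0]]
wrist_force: [-0.2, 0.7, -1.2]
gripper_width: 0.057
gripper_force: 29.9
```

```bash
python3 -m jog '[[45,5,5,20,0,0,0.14],[45,15,12,40,0,0,0.29],[45,30,22,50,0,0,0.44],[45,48,35,50,0,0,0.59],[45,68,49,50,0,0,0.735]]'|egrep 'pos|wrist|width'
python3 -m jog '[[45,25,18,0,0,0,0.14],[45,50,36,0,0,0,0.29],[45,75,54,0,0,0,0.44],[45,98,70,0,0,0,0.59],[45,111,79,0,0,0,0.735]]'|egrep 'pos|wrist|width'
python3 -m jog '[[45,0,0,-20,0,0,0.015],[45,0,0,-50,0,0,0.015],[45,0,0,-80,0,0,0.015],[45,0,0,-90,0,0,0.015],[45,0,0,-90,0,0,0.015]]'|egrep -v 'time'
```

```text
tool_pos: [0.5208, 0.0253, 0.1753]
wrist_force: [-0.7, 0.3, -0.5]
gripper_width: 0.0566
tool_pos: [0.6322, 0.1051, 0.1742]
wrist_force: [0.1, 0.3, -0.7]
gripper_width: 0.0574
tool_pos: [0.6306, 0.1038, 0.0838]
ee_rot: [[0.102, 0.995, -0.003], [0.995, -0.102, -0.0], [-0.001, -0.002, -1.0]]
wrist_force: [0.3, -0.1, -0.2]
gripper_width: 0.0569
gripper_force: 29.9
```

```bash
python3 -m jog '[[45,0,0,-6,0,0,0],[45,0,0,-12,0,0,0],[45,0,0,-12,0,0,0]]'|egrep 'pos|wrist'
python3 -m jog '[[45,0,0,-2,0,0,0],[45,0,0,-2,0,0,0]]'|egrep 'pos|wrist'
```

```text
tool_pos: [0.6312, 0.1039, 0.0728]
wrist_force: [0.0, -0.3, -2.6]
tool_pos: [0.6313, 0.1039, 0.071]
wrist_force: [0.1, 0.4, -1.1]
```

```bash
python3 -m jog '[[45,0,0,-2,0,0,0],[45,0,0,-2,0,0,0]]'|egrep 'pos|wrist'
python3 -m jog '[[45,0,0,-1,0,0,0],[45,0,0,-1,0,0,0]]'|egrep 'pos|wrist'
```

```text
tool_pos: [0.6312, 0.1039, 0.0687]
wrist_force: [0.2, 0.2, -1.4]
tool_pos: [0.6313, 0.1039, 0.0685]
wrist_force: [-1.5, -0.5, 4.5]
```

```bash
python3 -m jog '[[60,0,0,0.5,0,0,0],[70,0,0,0.5,0,0,0],[75,0,0,0.5,0,0,0],[80,0,0,0.5,0,0,0],[80,0,0,0.5,0,0,0]]'|egrep 'wrist|width'
python3 -m jog '[[80,0,0,20,0,0,0],[80,0,0,50,0,0,0],[80,0,0,90,0,0,0],[40,0,0,125,0,0,0],[0,0,0,135,0,0,0]]'|egrep 'pos'
python3 -m jog '[[0,-20,-45,0,0,0,0],[0,-40,-90,0,0,0,0],[0,-60,-135,0,0,0,0],[0,-75,-175,0,0,0,0],[0,-90,-215,0,0,0,0]]'|egrep 'pos'
python3 -m jog '[[0,-5,-45,0,0,0,0],[0,-10,-90,0,0,0,0],[0,-13,-135,0,0,0,0],[0,-15,-175,0,0,0,0],[0,-16,-206,0,0,0,0]]'|egrep 'pos|width'
python3 - <<'E'
from h import *
im,P=shot('top','top5')
h=cv2.cvtColor(im,cv2.COLOR_RGB2HSV)
for t in (225,235,242):
    m=((h[...,2]>t)*255).astype(np.uint8);m[:150]=0;m[275:]=0;m[:,:140]=0;m[:,345:]=0
    print(t,[r for r in rects(P,m,.057,100)])
for v in range(158,212,3): print(v,h[v,150:200:2,2],h[v,150:200:6,1])
E
```

```text
wrist_force: [-0.8, -0.4, 0.3]
gripper_width: 0.0796
tool_pos: [0.6324, 0.1041, 0.2078]
tool_pos: [0.5401, -0.1126, 0.2027]
tool_pos: [0.5245, -0.3193, 0.2024]
gripper_width: 0.0006
225 [(array([259., 248.]), 439.5, -141.9, 55.8, 49.8, -89.0), (array([295., 236.]), 467.0, -247.4, 70.0, 39.1, -8.5), (array([256., 188.]), 607.7, -130.5, 112.1, 53.2, -5.7), (array([225., 185.]), 616.6, -42.0, 112.7, 112.1, 84.3), (array([181., 180.]), 629.1, 83.2, 127.5, 112.1, 84.2), (array([264., 157.]), 692.3, -146.5, 211.0, 49.0, -89.0), (array([190., 152.]), 701.7, 62.0, 222.5, 23.1, -89.0)]
235 [(array([259., 248.]), 439.5, -143.3, 53.0, 49.8, -89.0), (array([295., 236.]), 466.6, -246.5, 69.4, 37.8, -10.8), (array([256., 188.]), 607.8, -130.5, 111.7, 52.7, -5.6), (array([225., 184.]), 616.6, -42.0, 112.2, 111.7, 84.3), (array([181., 180.]), 629.1, 83.3, 126.6, 111.4, 84.2), (array([280., 157.]), 694.5, -196.3, 111.3, 46.1, -89.0), (array([244., 155.]), 698.5, -89.3, 96.8, 34.6, -89.0)]
242 [(array([259., 248.]), 438.1, -143.3, 53.0, 47.0, -89.0), (array([296., 236.]), 467.3, -248.0, 64.8, 35.9, -9
[... 2035 characters left out ...]
7 66 68 60 57 55 52]
197 [114 112 115 113 116 131 207 237 244 244 245 246 248 248 248 247 248 247
 248 248 249 248 248 248 249] [ 9 11 71 63 56 57 55 53 53]
200 [ 94  97 100  93  94  95  99  86  83  83  91 103 107 110 128 159 184 189
 198 219 242 247 248 248 249] [ 3  8 10 37 55 77 75 61 54]
203 [ 99  98 101 103 101 101  98  84  76  78  75  80  83  83  79  83  83  87
  88  84  89  89  89  94 107] [ 8  7 10 26 37 31 38 34 64]
206 [102 102 102 101 101 100 105 103  95  97  98  98  98  98  86  86  84  88
  83  81  85  86  86  85  90] [ 5  5 12  5 16 30 28 36 45]
209 [ 99  99  99  95 101 101 103 103 103 104 101 104 105 106 105 107 108 105
 109 109 105 109 102 101 102] [13  8  5  5 10 14 12 16 18]
```

```bash
python3 - <<'E'
from h import *
im=cv2.imread('pics/top5.png')[...,::-1].copy();P=imaging.camera_params('top')
h=cv2.cvtColor(im,cv2.COLOR_RGB2HSV)
for v0,s in ((215,46),(200,45),(225,46)):
    m=cv2.inRange(h,(8,20,v0),(38,s,255));m=cv2.medianBlur(m,3);m[:150]=0;m[200:]=0;m[:,:150]=0;m[:,275:]=0
    for r in rects(P,m,.120,100): print(r, 'tgt 630.5 103.9 yaw 84.2')
E
python3 -m jog '[[0,1,1,-45,0,0,0],[0,1,1,-95,0,0,0],[0,1,1,-145,0,0,0],[0,1,1,-185,0,0,0],[0,1,1,-202,0,0,0]]'|egrep 'pos|wrist'
python3 -m jog '[[0,-8,0,0,0,0,0],[0,-18,0,0,0,0,0],[0,-28,0,0,0,0,0],[0,-38,1,0,0,0,0],[0,-48,1,0,0,0,0]]'|egrep 'pos|wrist'
python3 -m jog '[[0,-10,1,0,0,0,0],[0,-20,1,0,0,0,0],[0,-30,2,0,0,0,0],[0,-40,3,0,0,0,0],[0,-48,4,0,0,0,0]]'|egrep 'pos|wrist'
python3 -m jog '[[0,10,0,0,0,0,0],[0,15,0,20,0,0,0],[30,15,0,70,0,0,0],[60,15,0,120,0,0,0],[94,15,0,170,0,0,0]]'|egrep 'pos|wrist'
python3 -m jog '[[94,35,35,0,0,0,0],[94,60,80,10,0,0,0],[94,70,130,15,0,0,0],[94,70,175,15,0,0,0],[94,70,190,15,0,0,0]]'|egrep 'pos|wrist'
python3 - <<'E'
from h import *
im,P=shot('top','top6')
h=cv2.cvtColor(im,cv2.COLOR_RGB2HSV)
for t in (225,235):
    m=((h[...,2]>t)*255).astype(np.uint8);m[:215]=0;m[310:]=0;m[:,:200]=0;m[:,365:]=0
    print(t,[r for r in rects(P,m,.057,100)])
E
```

```text
(array([256., 185.]), 610.9, -132.4, 81.6, 47.8, -2.7) tgt 630.5 103.9 yaw 84.2
(array([229., 180.]), 615.7, -57.0, 86.2, 86.0, 84.6) tgt 630.5 103.9 yaw 84.2
(array([169., 175.]), 632.5, 102.7, 53.3, 48.6, -6.1) tgt 630.5 103.9 yaw 84.2
(array([254., 156.]), 683.4, -116.1, 123.6, 40.8, -89.3) tgt 630.5 103.9 yaw 84.2
(array([256., 184.]), 610.7, -132.5, 81.6, 46.9, -3.9) tgt 630.5 103.9 yaw 84.2
(array([232., 180.]), 618.7, -62.9, 79.1, 74.1, -6.0) tgt 630.5 103.9 yaw 84.2
(array([169., 175.]), 632.3, 102.7, 53.0, 48.6, -5.9) tgt 630.5 103.9 yaw 84.2
(array([254., 156.]), 683.4, -116.1, 123.6, 40.8, -89.3) tgt 630.5 103.9 yaw 84.2
(array([256., 185.]), 610.9, -132.4, 81.6, 47.8, -2.7) tgt 630.5 103.9 yaw 84.2
(array([229., 180.]), 615.7, -57.0, 86.2, 86.0, 84.6) tgt 630.5 103.9 yaw 84.2
(array([169., 175.]), 632.5, 102.7, 53.3, 48.6, -6.1) tgt 630.5 103.9 yaw 84.2
(array([253., 156.]), 684.8, -116.1, 123.6, 38.1, -89.3) tgt 630.5 103.9 yaw 84.2
tool_pos: [0.5241, -0.3145, -0.0037]
wrist_force: [-0.1, 0.1, 0.6]
tool_pos: [0.4776, -0.3153, 0.0023]
wrist_force: [0.6, -0.8, -1.4]
tool_pos: [0.4295, -0.3111, 0.0015]
wrist_force: [4.4, -0.7, 3.0]
tool_pos: [0.4453, -0.3106, 0.1729]
wrist_force: [0.2, 0.1, 0.6]
tool_pos: [0.5156, -0.1172, 0.1862]
wrist_force: [-0.3, -0.6, 0.2]
225 [(array([319., 278.]), 360.6, -307.9, 111.6, 53.3, -5.5), (array([299., 247.]), 445.6, -252.1, 110.9, 53.4, -8.7)]
235 [(array([320., 277.]), 360.3, -308.7, 110.8, 51.1, -5.5), (array([298., 250.]), 446.7, -252.2, 107.8, 49.7, -9.0)]
```

```bash
python3 -m jog '[[94,-10,-20,0,0,0,-0.14],[94,-20,-40,0,0,0,-0.29],[94,-30,-60,0,0,0,-0.44],[94,-40,-80,0,0,0,-0.59],[94,-50,-100,0,0,0,-0.73]]'|egrep 'pos'
python3 -m jog '[[94,-10,-17,0,0,0,-0.14],[94,-20,-34,0,0,0,-0.29],[94,-20,-34,0,0,0,-0.44],[94,-20,-34,0,0,0,-0.59],[94,-20,-34,0,0,0,-0.73]]'|egrep 'pos'
python3 -m jog '[[94,0,0,0,0,0,-0.14],[94,0,0,0,0,0,-0.161],[94,0,0,0,0,0,-0.161]]'|egrep 'pos|rot'
```

```text
tool_pos: [0.4646, -0.2228, 0.1861]
tool_pos: [0.4449, -0.2563, 0.186]
tool_pos: [0.4451, -0.2557, 0.1861]
ee_rot: [[0.989, -0.149, -0.001], [-0.149, -0.989, 0.0], [-0.001, -0.0, -1.0]]
```

```bash
python3 -m jog '[[94,0,3,-45,0,0,0],[94,0,3,-95,0,0,0],[94,0,3,-140,0,0,0],[94,0,3,-170,0,0,0],[94,0,3,-182,0,0,0]]'|egrep 'pos|wrist'
python3 -m jog '[[45,0,0,0,0,0,0],[45,0,0,0,0,0,0],[45,0,0,0,0,0,0],[45,0,0,0,0,0,0],[45,0,0,0,0,0,0]]'|egrep 'pos|wrist|width'
python3 -m jog '[[45,0,0,0,0,0,0],[45,0,0,15,0,0,0],[45,0,0,40,0,0,0],[45,0,0,80,0,0,0],[45,0,0,120,0,0,0]]'
```

```text
tool_pos: [0.4439, -0.2515, 0.0016]
wrist_force: [0.4, -0.1, 1.5]
tool_pos: [0.4456, -0.2523, 0.0052]
wrist_force: [0.5, -0.1, 0.4]
gripper_width: 0.0576
time: 31.7
tool_pos: [0.4447, -0.2517, 0.1253]
ee_rot: [[0.988, -0.151, -0.001], [-0.151, -0.988, 0.001], [-0.001, -0.001, -1.0]]
wrist_force: [0.1, -0.1, -3.0]
gripper_width: 0.0566
gripper_force: 30.0
```

```bash
python3 -m jog '[[45,5,15,20,0,0,0.13],[45,12,35,40,0,0,0.27],[45,20,60,50,0,0,0.41],[45,30,90,50,0,0,0.55],[45,42,120,50,0,0,0.69]]'|egrep 'pos|width'
python3 -m jog '[[45,18,30,0,0,0,0.14],[45,38,60,0,0,0,0.28],[45,58,90,0,0,0,0.42],[45,80,120,0,0,0,0.56],[45,104,140,0,0,0,0.69]]'|egrep 'pos|width'
python3 -m jog '[[45,20,5,0,0,0,0.12],[45,31,8,0,0,0,0.241],[45,31,8,-10,0,0,0.241],[45,31,8,-20,0,0,0.241],[45,31,8,-20,0,0,0.241]]'|egrep 'pos|rot|width'
python3 -c "
from h import *
print(telemetry.get_obs()['tool_pos'])"
```

```text
tool_pos: [0.4873, -0.131, 0.1746]
gripper_width: 0.0573
tool_pos: [0.5916, 0.01, 0.1741]
gripper_width: 0.0567
tool_pos: [0.6208, 0.0156, 0.152]
ee_rot: [[0.105, 0.994, -0.004], [0.994, -0.105, 0.0], [-0.0, -0.004, -1.0]]
gripper_width: 0.0572
[0.62077197 0.01561356 0.15202704]
```

```bash
python3 -m jog '[[45,0,0,-20,0,0,0.003],[45,0,0,-50,0,0,0.003],[45,0,0,-70,0,0,0.003],[45,0,0,-78,0,0,0.003],[45,0,0,-78,0,0,0.003]]'|egrep 'pos|wrist'
python3 -m jog '[[45,0,0,-2,0,0,0],[45,0,0,-4,0,0,0],[45,0,0,-4,0,0,0]]'|egrep 'pos|wrist'
python3 -m jog '[[45,0,0,-1.5,0,0,0],[45,0,0,-1.5,0,0,0]]'|egrep 'pos|wrist'
```

```text
tool_pos: [0.6217, 0.0157, 0.0758]
wrist_force: [0.4, -0.4, -1.7]
tool_pos: [0.6225, 0.0159, 0.0729]
wrist_force: [0.7, 0.1, -2.8]
tool_pos: [0.6223, 0.0159, 0.0709]
wrist_force: [-0.5, -0.9, -2.2]
```

```bash
python3 -m jog '[[45,0,0,-1.5,0,0,0],[45,0,0,-1.5,0,0,0]]'|egrep 'pos|wrist'
python3 -m jog '[[45,0,0,-1.5,0,0,0],[45,0,0,-1.5,0,0,0]]'|egrep 'pos|wrist'
```

```text
tool_pos: [0.6222, 0.0159, 0.0692]
wrist_force: [-0.3, 0.5, -3.6]
tool_pos: [0.6224, 0.0159, 0.0682]
wrist_force: [-1.7, 0.4, 0.9]
```

```bash
python3 -m jog '[[60,0,0,0,0,0,0],[70,0,0,0,0,0,0],[75,0,0,0,0,0,0],[80,0,0,0,0,0,0],[80,0,0,0,0,0,0]]'|egrep 'wrist|width'
python3 -m jog '[[80,0,0,20,0,0,0],[80,0,0,50,0,0,0],[80,0,0,90,0,0,0],[94,0,0,125,0,0,0],[94,0,0,135,0,0,0]]'|egrep 'pos'
python3 -m jog '[[94,-45,-15,0,0,0,0],[94,-85,-40,0,0,0,-0.1],[94,-115,-70,0,0,0,-0.24],[94,-140,-105,0,0,0,-0.38],[94,-160,-145,0,0,0,-0.52]]'|egrep 'pos'
python3 -m jog '[[94,-20,-40,0,0,0,-0.14],[94,-45,-80,0,0,0,-0.28],[94,-70,-115,0,0,0,-0.42],[94,-90,-150,-10,0,0,-0.56],[94,-102,-179,-20,0,0,-0.7]]'|egrep 'pos'
python3 -m jog '[[94,0,0,0,0,0,-0.14],[94,0,0,0,0,0,-0.28],[94,0,0,0,0,0,-0.346],[94,0,0,0,0,0,-0.346]]'|egrep 'pos|rot'
python3 - <<'E'
from h import *
im,P=shot('top','top7')
h=cv2.cvtColor(im,cv2.COLOR_RGB2HSV)
m=cv2.inRange(h,(8,20,215),(38,46,255));m=cv2.medianBlur(m,3);m[:150]=0;m[200:]=0;m[:,:150]=0;m[:,275:]=0
for r in rects(P,m,.120,100): print(r)
m=((h[...,2]>225)*255).astype(np.uint8);m[:215]=0;m[310:]=0;m[:,:200]=0;m[:,365:]=0
print([r for r in rects(P,m,.057,100)])
a=cv2.resize(im[140:215,130:290],None,fx=5,fy=5,interpolation=cv2.INTER_CUBIC)
cv2.imwrite('pics/c7.png',a[...,::-1])
E
```

```text
wrist_force: [-0.7, -0.3, -0.6]
gripper_width: 0.0797
tool_pos: [0.6234, 0.0159, 0.2072]
tool_pos: [0.4607, -0.1297, 0.2025]
tool_pos: [0.3587, -0.3096, 0.1823]
tool_pos: [0.36, -0.308, 0.1822]
ee_rot: [[0.995, -0.095, -0.001], [-0.095, -0.995, 0.001], [-0.001, -0.001, -1.0]]
(array([256., 185.]), 610.8, -132.6, 81.8, 47.3, -3.7)
(array([218., 179.]), 622.6, -16.0, 168.2, 81.0, 84.0)
(array([169., 175.]), 632.8, 102.9, 53.6, 48.2, -7.2)
(array([254., 156.]), 683.4, -116.1, 123.6, 40.8, -89.3)
[(array([319., 266.]), 391.5, -309.7, 56.0, 47.5, 79.8), (array([259., 248.]), 439.5, -141.9, 55.8, 49.8, -89.0)]
```

View pics/c7.png

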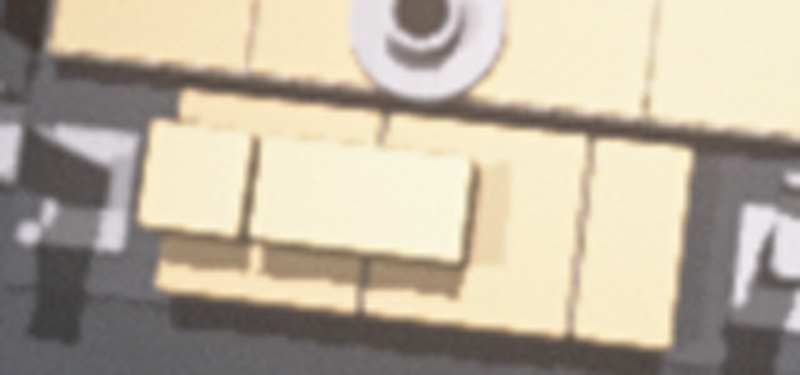

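The half and the first whole are laid with a close joint of about 2 px, in line and centred on the sill.

```bash
python3 - <<'E'
from h import *
P=imaging.camera_params('top')
O=np.array([618.6,-13.5]);c,s=np.cos(np.radians(-5.8)),np.sin(np.radians(-5.8))
def H(u,z):
    p=ray(P,(np.array(u)+.5)/5-.5+[130,140],z)[:2]*1000-O
    return np.round([c*p[0]+s*p[1],-s*p[0]+c*p[1]],1)
for n,z,us in (('half',.12,[(149,120),(251,136),(242,240),(139,226)]),('whole',.12,[(260,139),(473,158),(465,264),(251,246)]),('sill',.063,[(181,90),(693,150),(672,349),(156,290)])):
    q=[H(u,z) for u in us];print(n,[x.tolist() for x in q],np.mean(q,0))
E
python3 -m jog '[[94,0.5,0,-45,0,0,0],[94,0.5,0,-95,0,0,0],[94,0.5,0,-140,0,0,0],[94,0.5,0,-168,0,0,0],[94,0.5,0,-178,0,0,0]]'|egrep 'pos|wrist'
python3 -m jog '[[45,0,0,0,0,0,0],[45,0,0,0,0,0,0],[45,0,0,0,0,0,0],[45,0,0,0,0,0,0],[45,0,0,0,0,0,0]]'|egrep 'pos|wrist|width'
python3 -m jog '[[45,0,0,0,0,0,0],[45,0,0,15,0,0,0],[45,0,0,40,0,0,0],[45,0,0,80,0,0,0],[45,0,0,120,0,0,0]]'
```

```text
half [[29.2, 146.4], [27.1, 90.9], [-29.0, 88.1], [-28.1, 143.7]] [ -0.2   117.275]
whole [[26.0, 85.9], [29.3, -28.7], [-27.8, -31.6], [-31.7, 82.9]] [-1.05  27.125]
sill [[56.1, 146.1], [56.1, -145.9], [-57.0, -147.2], [-58.1, 144.3]] [-0.725 -0.675]
tool_pos: [0.3596, -0.3069, 0.0022]
wrist_force: [-0.1, 0.6, -0.2]
tool_pos: [0.3611, -0.3083, 0.0056]
wrist_force: [0.4, 5.2, 4.2]
gripper_width: 0.0575
time: 38.55
tool_pos: [0.3602, -0.3076, 0.1258]
ee_rot: [[0.996, -0.094, -0.001], [-0.094, -0.996, 0.001], [-0.001, -0.001, -1.0]]
wrist_force: [1.0, -0.6, -4.1]
gripper_width: 0.0571
gripper_force: 30.0
```

```bash
python3 -m jog '[[45,3,20,20,0,0,0.13],[45,8,50,40,0,0,0.27],[45,16,85,50,0,0,0.41],[45,28,120,50,0,0,0.55],[45,45,155,50,0,0,0.69]]'|egrep 'pos|width'
python3 -m jog '[[45,30,25,0,0,0,0.14],[45,60,42,0,0,0,0.28],[45,95,50,0,0,0,0.42],[45,130,51,0,0,0,0.56],[45,165,51,0,0,0,0.69]]'|egrep 'pos|width'
python3 -m jog '[[45,30,0,0,0,0,0.1],[45,39,0,0,0,0,0.184],[45,39,0,-10,0,0,0.184],[45,39,0,-20,0,0,0.184],[45,39,0,-20,0,0,0.184]]'|egrep 'pos|rot|width'
python3 -m jog '[[45,0,0,0,0,0,0]]'|egrep 'pos|rot|width'
```

```text
tool_pos: [0.4056, -0.1517, 0.1752]
gripper_width: 0.0566
tool_pos: [0.5719, -0.1014, 0.1744]
gripper_width: 0.0568
tool_pos: [0.6082, -0.102, 0.1526]
ee_rot: [[0.103, 0.995, -0.004], [0.995, -0.103, 0.001], [0.0, -0.004, -1.0]]
gripper_width: 0.0567
tool_pos: [0.6092, -0.1022, 0.1547]
ee_rot: [[0.102, 0.995, -0.001], [0.995, -0.102, 0.0], [0.0, -0.001, -1.0]]
gripper_width: 0.0566
```

```bash
python3 -m jog '[[45,0,0,-20,0,0,0],[45,0,0,-50,0,0,0],[45,0,0,-70,0,0,0],[45,0,0,-80,0,0,0],[45,0,0,-80,0,0,0]]'|egrep 'pos|wrist'
python3 -m jog '[[45,0,0,-2,0,0,0],[45,0,0,-4,0,0,0],[45,0,0,-4,0,0,0]]'|egrep 'pos|wrist'
python3 -m jog '[[45,0,0,-1.5,0,0,0],[45,0,0,-1.5,0,0,0]]'|egrep 'pos|wrist'
```

```text
tool_pos: [0.6093, -0.1021, 0.0743]
wrist_force: [0.0, 0.1, -3.9]
tool_pos: [0.61, -0.1022, 0.0714]
wrist_force: [-0.5, -0.7, -4.3]
tool_pos: [0.6098, -0.1021, 0.0694]
wrist_force: [-0.6, 0.8, -3.2]
```

```bash
python3 -m jog '[[45,0,0,-1.5,0,0,0],[45,0,0,-1.5,0,0,0]]'|egrep 'pos|wrist'
python3 -m jog '[[60,0,0,0,0,0,0],[70,0,0,0,0,0,0],[75,0,0,0,0,0,0],[80,0,0,0,0,0,0],[80,0,0,0,0,0,0]]'|egrep 'wrist|width'
python3 -m jog '[[80,0,0,20,0,0,0],[80,0,0,50,0,0,0],[80,0,0,90,0,0,0],[94,0,0,125,0,0,0],[94,0,0,135,0,0,0]]'|egrep 'pos'
python3 -m jog '[[94,-45,0,0,0,0,0],[94,-85,-5,0,0,0,-0.1],[94,-125,-18,0,0,0,-0.24],[94,-155,-30,0,0,0,-0.38],[94,-171,-41,0,0,0,-0.52]]'|egrep 'pos'
python3 -m jog '[[94,0,0,-5,0,0,-0.14],[94,0,0,-10,0,0,-0.28],[94,0,0,-15,0,0,-0.42],[94,0,0,-20,0,0,-0.56],[94,0,0,-20,0,0,-0.7]]'|egrep 'pos'
python3 -m jog '[[94,0,0,0,0,0,-0.14],[94,0,0,0,0,0,-0.17],[94,0,0,0,0,0,-0.17]]'|egrep 'pos|rot'
python3 - <<'E'
from h import *
im,P=shot('top','top8')
np.set_printoptions(linewidth=220)
h=cv2.cvtColor(im,cv2.COLOR_RGB2HSV); g=im[...,2].astype(int)
for v in (170,175,178,182,186): print(v,[(u,g[v,u]) for u in range(150,275) if g[v,u]<170])
a=cv2.resize(im[140:260,130:290],None,fx=5,fy=5,interpolation=cv2.INTER_CUBIC)
cv2.imwrite('pics/c8.png',a[...,::-1])
E
```

```text
tool_pos: [0.61, -0.1022, 0.0686]
wrist_force: [-1.9, 0.0, 4.0]
wrist_force: [-0.0, 0.7, -0.3]
gripper_width: 0.08
tool_pos: [0.6109, -0.1023, 0.2071]
tool_pos: [0.4367, -0.1433, 0.2025]
tool_pos: [0.4383, -0.1429, 0.1816]
tool_pos: [0.4386, -0.143, 0.1825]
ee_rot: [[0.997, 0.082, -0.001], [0.082, -0.997, 0.0], [-0.001, -0.0, -1.0]]
170 [(157, np.int64(141)), (158, np.int64(111)), (159, np.int64(139)), (180, np.int64(123)), (181, np.int64(117)), (247, np.int64(162)), (248, np.int64(159)), (268, np.int64(132)), (269, np.int64(93)), (270, np.int64(85)), (271, np.int64(85)), (272, np.int64(87)), (273, np.int64(82)), (274, np.int64(87))]
175 [(150, np.int64(83)), (151, np.int64(100)), (152, np.int64(144)), (156, np.int64(147)), (157, np.int64(111)), (158, np.int64(125)), (179, np.int64(136)), (180, np.int64(102)), (181, np.int64(158)), (224, np.int64(127)), (225, np.int64(121)), (267, np.int64(154)), (268, np.int64(114)), (269, np.int64(108)), (270, np.int64(108)), (271, np.int64(109)), (272, np.int64(110)), (273, np.int64(111)), (274, np.int64(116))]
178 [(150, np.int64(80)), (151, np.i
[... 789 characters left out ...]
, (157, np.int64(109)), (158, np.int64(112)), (159, np.int64(113)), (160, np.int64(108)), (161, np.int64(104)), (162, np.int64(95)), (163, np.int64(92)), (164, np.int64(97)), (165, np.int64(104)), (166, np.int64(109)), (167, np.int64(124)), (168, np.int64(136)), (169, np.int64(140)), (170, np.int64(144)), (171, np.int64(148)), (172, np.int64(151)), (173, np.int64(156)), (174, np.int64(169)), (177, np.int64(140)), (178, np.int64(91)), (179, np.int64(116)), (222, np.int64(159)), (223, np.int64(96)), (224, np.int64(127)), (267, np.int64(161)), (268, np.int64(116)), (269, np.int64(105)), (270, np.int64(104)), (271, np.int64(108)), (272, np.int64(109)), (273, np.int64(103)), (274, np.int64(105))]
```

```bash
python3 -m jog '[[94,0.5,0,-45,0,0,0],[94,0.5,0,-95,0,0,0],[94,0.5,0,-140,0,0,0],[94,0.5,0,-168,0,0,0],[94,0.5,0,-178,0,0,0]]'|egrep 'pos|wrist'
python3 -m jog '[[45,0,0,0,0,0,0],[45,0,0,0,0,0,0],[45,0,0,0,0,0,0],[45,0,0,0,0,0,0],[45,0,0,0,0,0,0]]'|egrep 'pos|wrist|width'
python3 -m jog '[[45,0,0,0,0,0,0],[45,0,0,15,0,0,0],[45,0,0,40,0,0,0],[45,0,0,80,0,0,0],[45,0,0,120,0,0,0]]'
```

```text
tool_pos: [0.4378, -0.1425, 0.0023]
wrist_force: [0.7, 0.2, 0.9]
tool_pos: [0.4397, -0.1432, 0.0056]
wrist_force: [-0.6, -0.5, 0.8]
gripper_width: 0.0577
time: 45.2
tool_pos: [0.4387, -0.1429, 0.1261]
ee_rot: [[0.997, 0.08, -0.001], [0.08, -0.997, 0.0], [-0.001, -0.0, -1.0]]
wrist_force: [1.2, -1.2, -1.8]
gripper_width: 0.0571
gripper_force: 29.9
```

View pics/c8.png

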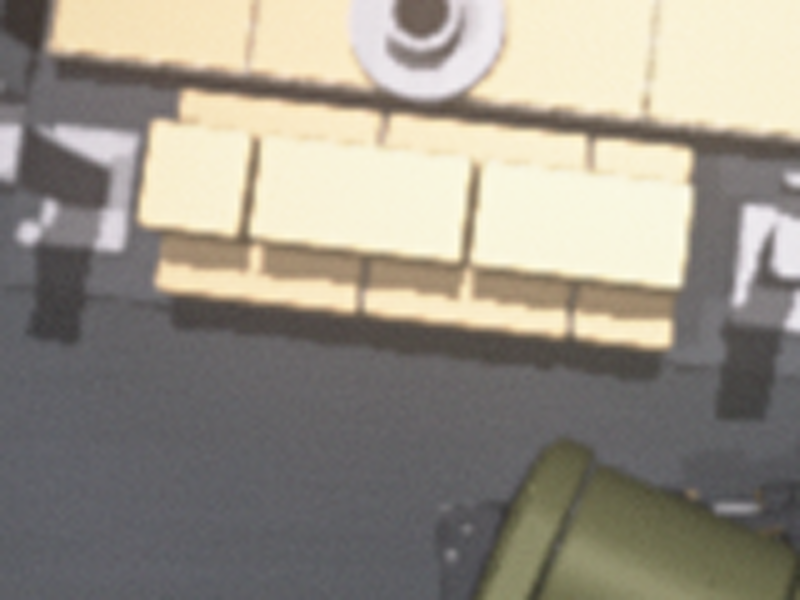

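The first course is complete: joints even at about 2 px, right end flush with the sill. Next I'll carry the second half to c2_half.

```bash
python3 -m jog '[[45,5,5,25,0,0,0.14],[45,15,12,50,0,0,0.28],[45,30,12,64,0,0,0.42],[45,50,12,64,0,0,0.56],[45,70,12,64,0,0,0.69]]'|egrep 'pos|width'
python3 -m jog '[[45,25,0,0,0,0,0.14],[45,50,0,0,0,0,0.28],[45,75,0,0,0,0,0.42],[45,92,0,0,0,0,0.56],[45,97,0,0,0,0,0.699]]'|egrep 'pos|width'
python3 -m jog '[[45,0,0,-10,0,0,0],[45,0,0,-30,0,0,0],[45,0,0,-45,0,0,0],[45,0,0,-45,0,0,0]]'|egrep 'pos|rot|width'
```

```text
tool_pos: [0.51, -0.131, 0.1894]
gripper_width: 0.0571
tool_pos: [0.6072, -0.1309, 0.1881]
gripper_width: 0.0567
tool_pos: [0.6049, -0.1308, 0.1412]
ee_rot: [[0.104, 0.995, -0.004], [0.995, -0.104, 0.001], [0.001, -0.004, -1.0]]
gripper_width: 0.0569
```

```bash
python3 -m jog '[[45,0.5,0,-4,0,0,0],[45,0.5,0,-10,0,0,0],[45,0.5,0,-13,0,0,0],[45,0.5,0,-13,0,0,0]]'|egrep 'pos|wrist'
python3 -m jog '[[45,0,0,-1.5,0,0,0],[45,0,0,-1.5,0,0,0]]'|egrep 'pos|wrist'
python3 -m jog '[[45,0,0,-1.5,0,0,0],[45,0,0,-1.5,0,0,0]]'|egrep 'pos|wrist'
```

```text
tool_pos: [0.6067, -0.1311, 0.1306]
wrist_force: [0.4, -0.7, -1.9]
tool_pos: [0.6068, -0.1311, 0.1294]
wrist_force: [-0.1, 0.0, -1.8]
tool_pos: [0.6067, -0.1311, 0.1277]
wrist_force: [-0.2, 0.1, -1.7]
```

```bash
python3 -m jog '[[45,0,0,-1.5,0,0,0],[45,0,0,-1.5,0,0,0]]'|egrep 'pos|wrist'
python3 -m jog '[[45,0,0,-1,0,0,0],[45,0,0,-1,0,0,0]]'|egrep 'pos|wrist'
```

```text
tool_pos: [0.6067, -0.1311, 0.1261]
wrist_force: [-0.5, 0.3, -2.7]
tool_pos: [0.6069, -0.1312, 0.1256]
wrist_force: [-1.2, -0.2, 1.1]
```

```bash
python3 -m jog '[[60,0,0,0,0,0,0],[70,0,0,0,0,0,0],[75,0,0,0,0,0,0],[80,0,0,0,0,0,0],[80,0,0,0,0,0,0]]'|egrep 'wrist|width'
python3 -m jog '[[80,0,0,20,0,0,0],[80,0,0,50,0,0,0],[80,0,0,90,0,0,0],[94,0,0,125,0,0,0],[94,0,0,150,0,0,0]]'|egrep 'pos'
python3 -m jog '[[94,-40,20,0,0,0,0],[94,-80,50,0,0,0,0],[94,-100,90,0,0,0,0],[94,-130,130,0,0,0,0],[94,-150,170,0,0,0,0]]'|egrep 'pos'
python3 - <<'E'
from h import *
im,P=shot('top','top9')
h=cv2.cvtColor(im,cv2.COLOR_RGB2HSV)
m=cv2.inRange(h,(0,0,130),(180,40,255)); m[:205]=0;m[320:]=0;m[:,220:]=0
for r in rects(P,m,.025,60): print(r)
# placed bricks
m=cv2.inRange(h,(8,20,225),(38,46,255));m=cv2.medianBlur(m,3);m[:150]=0;m[200:]=0;m[:,:140]=0;m[:,290:]=0
for r in rects(P,m,.120,100): print(r)
cv2.imwrite('pics/c9.png',cv2.resize(im[140:215,130:290],None,fx=5,fy=5,interpolation=cv2.INTER_CUBIC)[...,::-1])
E
```

```text
wrist_force: [-0.0, -0.2, -0.1]
gripper_width: 0.08
tool_pos: [0.607, -0.1312, 0.2781]
tool_pos: [0.4551, 0.04, 0.2756]
(array([ 47., 263.]), 386.7, 463.7, 275.8, 26.7, 84.1)
(array([169., 175.]), 632.7, 103.0, 53.5, 48.8, -6.7)
(array([225., 178.]), 624.9, -46.7, 228.9, 70.1, 84.6)
(array([261., 156.]), 682.8, -136.2, 163.9, 43.5, -89.5)
```

```bash
python3 -m jog '[[94,-10,40,0,0,0,0],[94,-20,85,-10,0,0,0],[94,-30,130,-30,0,0,0],[94,-40,175,-50,0,0,0],[94,-48,220,-70,0,0,0]]'|egrep 'pos'
python3 -m jog '[[94,-10,45,-30,0,0,0],[94,-20,90,-60,0,0,0],[94,-27,130,-80,0,0,0],[94,-27,141,-90,0,0,0],[94,-27,141,-90,0,0,0]]'|egrep 'pos|rot'
python3 - <<'E'
from h import *
im,P=shot('top')
h=cv2.cvtColor(im,cv2.COLOR_RGB2HSV)
m=cv2.inRange(h,(0,0,110),(180,40,255)); m[:205]=0;m[320:]=0;m[:,220:]=0
for r in rects(P,m,.025,60): print(r)
g=im[...,2].astype(int)
c=m[:, :]; ys,xs=np.nonzero(m[265:290,100:200]); print(xs.max()+100, ys[xs==xs.max()]+265)
R=ray(P,(xs.max()+100.5,ys[xs==xs.max()].mean()+265),.025)*1000; print('R end',R, 'centre y',R[1]+248.7)
h2=cv2.imread('pics/top9.png')[...,::-1].copy();cv2.imwrite('pics/c9.png',cv2.resize(im[140:215,130:290],None,fx=5,fy=5,interpolation=cv2.INTER_CUBIC)[...,::-1])
E
```

```text
tool_pos: [0.4081, 0.2603, 0.2051]
tool_pos: [0.3806, 0.4005, 0.1134]
ee_rot: [[0.099, 0.995, -0.002], [0.995, -0.099, -0.002], [-0.002, -0.002, -1.0]]
(array([ 98., 269.]), 372.3, 317.8, 338.7, 28.3, 84.2)
(array([ 23., 259.]), 395.4, 531.6, 28.3, 26.1, 1.0)
156 [271 272 273 274 275 276 277 278]
R end [358.01478668 148.99101028  25.        ] centre y 397.69101028457044
```

View pics/c9.png

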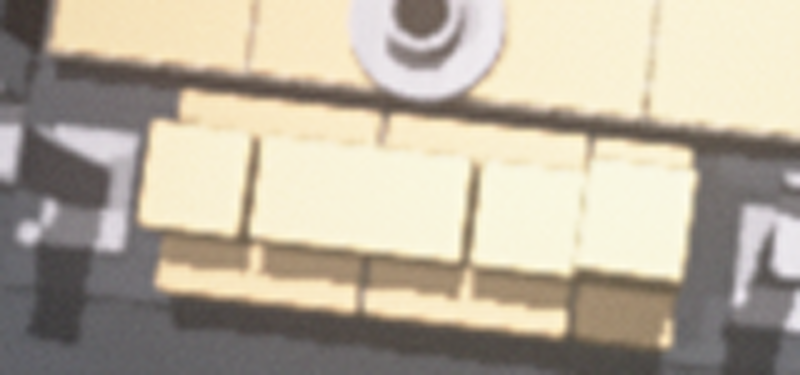

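The wall is right: the second half sits over the right half of the right whole, flush at the end. Now I'll grasp the bar.

```bash
python3 -m jog '[[94,0,-1,-40,0,0,0],[94,0,-1,-80,0,0,0],[94,0,-1,-110,0,0,0],[60,0,-1,-120,0,0,0],[60,0,-1,-125,0,0,0]]'|egrep 'pos|wrist'
python3 -m jog '[[15,0,0,0,0,0,0],[15,0,0,0,0,0,0],[15,0,0,0,0,0,0],[15,0,0,0,0,0,0],[15,0,0,0,0,0,0]]'|egrep 'pos|wrist'
python3 -m jog '[[15,0,0,0,0,0,0],[15,0,0,0,0,0,0],[15,0,0,0,0,0,0]]'
```

```text
tool_pos: [0.3825, 0.3981, -0.0089]
wrist_force: [0.5, 0.5, 0.1]
tool_pos: [0.382, 0.3987, -0.0091]
wrist_force: [0.5, 0.0, 0.4]
time: 51.7
tool_pos: [0.3815, 0.3986, -0.0094]
ee_rot: [[0.102, 0.995, -0.001], [0.995, -0.102, -0.0], [-0.0, -0.001, -1.0]]
wrist_force: [-5.1, 0.2, 2.7]
gripper_width: 0.0246
gripper_force: 30.0
```

```bash
python3 -m jog '[[15,0,0,10,0,0,0],[15,0,0,40,0,0,0],[15,0,0,80,0,0,0],[15,0,0,120,0,0,0],[15,0,0,160,0,0,0]]'|egrep 'pos|wrist|width'
python3 -m jog '[[15,0,0,40,0,0,0],[15,0,0,80,0,0,0],[15,0,0,105,0,0,0],[15,0,0,116,0,0,0],[15,0,0,116,0,0,0]]'|egrep 'pos|wrist|width'
python3 -m jog '[[15,10,-18,0,0,0,0],[15,26,-45,0,0,0,0],[15,44,-76,0,0,0,0],[15,62,-107,0,0,0,0],[15,80,-138,0,0,0,0]]'|egrep 'pos|wrist|width'
python3 -m jog '[[15,18,-31,0,0,0,0],[15,36,-62,0,0,0,0],[15,54,-93,0,0,0,0],[15,72,-124,0,0,0,0],[15,90,-155,0,0,0,0]]'|egrep 'pos|wrist|width'
python3 -m jog '[[15,18,-31,0,0,0,0],[15,36,-62,0,0,0,0],[15,52,-90,0,0,0,0],[15,64,-112,0,0,0,0],[15,68,-119,0,0,0,0]]'|egrep 'pos|wrist|width'
python3 -m jog '[[15,0,0,0,0,0,0],[15,0,0,0,0,0,0]]'|egrep 'pos|wrist|width|rot'
```

```text
tool_pos: [0.3815, 0.398, 0.1521]
wrist_force: [1.3, 0.1, -6.8]
gripper_width: 0.0247
tool_pos: [0.382, 0.3985, 0.2671]
wrist_force: [0.0, 0.4, -7.9]
gripper_width: 0.0249
tool_pos: [0.4618, 0.259, 0.2642]
wrist_force: [0.5, 0.6, -6.8]
gripper_width: 0.0249
tool_pos: [0.5518, 0.104, 0.2641]
wrist_force: [0.1, 0.8, -7.3]
gripper_width: 0.0248
tool_pos: [0.6199, -0.0157, 0.2634]
wrist_force: [-0.1, -0.4, -7.3]
gripper_width: 0.0253
tool_pos: [0.6193, -0.0127, 0.2654]
ee_rot: [[0.101, 0.995, -0.002], [0.995, -0.101, 0.0], [0.0, -0.002, -1.0]]
wrist_force: [-0.1, 0.8, -6.3]
gripper_width: 0.025
```

```bash
python3 - <<'E'
from h import *
im,P=shot('top','top10');S=imaging.camera_params('scene');im2,_=shot('scene','sc10')
h=cv2.cvtColor(im,cv2.COLOR_RGB2HSV)
m=cv2.inRange(h,(0,0,125),(180,45,255)); m[:140]=0;m[200:]=0;m[:,:80]=0;m[:,330:]=0
for c in cv2.findContours(m,0,1)[0]:
    if cv2.contourArea(c)>80: print(cv2.boundingRect(c))
for z in (.29,.30):
    O=np.array([.6193,-.0127,z]);d=np.array([.101,.995,0])*.25
    print(z,proj(P,O+d),proj(P,O-d))
a=np.vstack([cv2.resize(im[135:215,70:340],(810,240)),cv2.resize(im2[90:220,190:400],(810,360))[:, :]])
cv2.imwrite('pics/c10.png',cv2.resize(a,(800,600))[...,::-1])
E
```

```text
(225, 181, 20, 12)
(159, 168, 19, 18)
(215, 165, 101, 35)
(90, 152, 48, 24)
(219, 140, 85, 30)
0.29 [ 92.92605282 158.29380478] [314.26265233 184.31428551]
0.3 [ 91.05929574 157.49538278] [314.92551342 183.80985351]
```

View pics/c10.png

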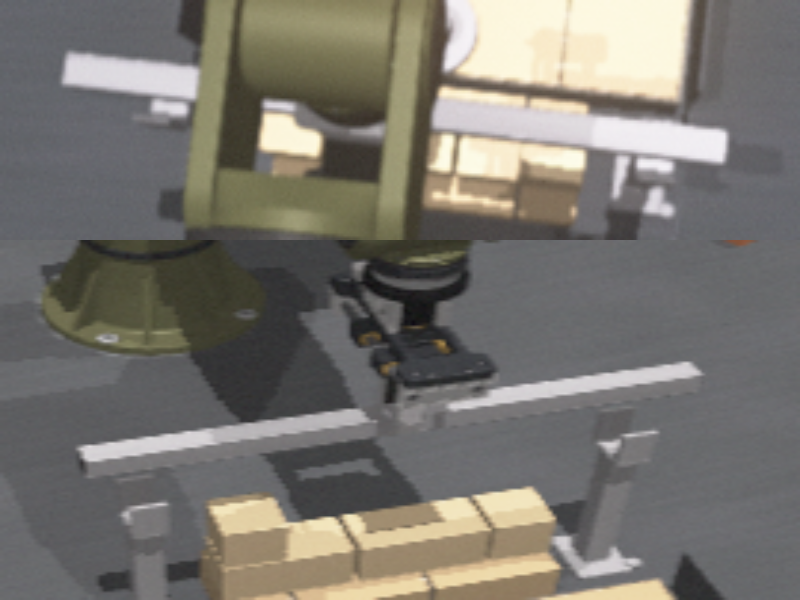

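The bar is level and centred (ends at u 90 and 316, predicted 91 and 315). Lowering it into the brackets.

```bash
python3 -m jog '[[15,0,-1,-10,0,0,0],[15,0,-1,-25,0,0,0],[15,0,-1,-40,0,0,0],[15,0,-1,-50,0,0,0],[15,0,-1,-55,0,0,0]]'|egrep 'pos|wrist'
python3 -m jog '[[15,0,0,-5,0,0,0],[15,0,0,-10,0,0,0],[15,0,0,-15,0,0,0],[15,0,0,-20,0,0,0],[15,0,0,-22,0,0,0]]'|egrep 'pos|wrist'
python3 -m jog '[[15,0,0,-1.5,0,0,0],[15,0,0,-3,0,0,0],[15,0,0,-3,0,0,0]]'|egrep 'pos|wrist'
```

```text
tool_pos: [0.6194, -0.0141, 0.2102]
wrist_force: [0.1, 0.3, -6.5]
tool_pos: [0.6197, -0.0144, 0.1889]
wrist_force: [0.1, -0.3, -6.6]
tool_pos: [0.6198, -0.0144, 0.1864]
wrist_force: [0.7, -0.4, -6.8]
```

```bash
python3 -m jog '[[15,0,0,-1,0,0,0],[15,0,0,-2,0,0,0],[15,0,0,-2,0,0,0]]'|egrep 'pos|wrist'
python3 -m jog '[[15,0,0,-1,0,0,0],[15,0,0,-1,0,0,0]]'|egrep 'pos|wrist'
python3 -m jog '[[15,0,0,-1,0,0,0],[15,0,0,-1,0,0,0]]'|egrep 'pos|wrist'
```

```text
tool_pos: [0.6198, -0.0144, 0.1844]
wrist_force: [-0.3, 0.2, -6.5]
tool_pos: [0.6198, -0.0144, 0.1834]
wrist_force: [0.3, 0.1, -7.1]
tool_pos: [0.6199, -0.0144, 0.1826]
wrist_force: [0.5, -0.8, -6.1]
```

```bash
python3 -m jog '[[15,0,0,-1,0,0,0],[15,0,0,-1,0,0,0]]'|egrep 'pos|wrist'
python3 -m jog '[[15,0,0,-0.7,0,0,0],[15,0,0,-0.7,0,0,0]]'|egrep 'pos|wrist'
```

```text
tool_pos: [0.6199, -0.0145, 0.1826]
wrist_force: [-4.1, -0.6, 4.3]
tool_pos: [0.62, -0.0145, 0.1826]
wrist_force: [-6.9, 0.4, 9.3]
```

Seated at the predicted height. Releasing and backing off.

```bash
python3 -m jog '[[50,0,0,0.7,0,0,0],[60,0,0,0.7,0,0,0],[60,0,0,0.7,0,0,0],[60,0,0,0.7,0,0,0],[60,0,0,0.7,0,0,0]]'|egrep 'wrist|width'
python3 -m jog '[[70,0,0,15,0,0,0],[80,0,0,40,0,0,0],[80,0,0,80,0,0,0],[80,0,0,110,0,0,0],[80,0,0,120,0,0,0]]'|egrep 'pos|wrist'
python3 -m jog '[[80,-30,30,0,0,0,0],[80,-60,60,0,0,0,0],[80,-90,95,0,0,0,0],[80,-120,130,0,0,0,0],[80,-150,165,0,0,0,0]]'|egrep 'pos'
python3 -m jog '[[80,-30,30,0,0,0,0],[80,-60,60,0,0,0,0],[80,-60,95,0,0,0,0],[80,-60,130,0,0,0,0],[80,-60,160,0,0,0,0]]'|egrep 'pos|wrist'
python3 - <<'E'
from h import *
im,P=shot('top','top11');im2,S=shot('scene','sc11')
h=cv2.cvtColor(im,cv2.COLOR_RGB2HSV)
m=cv2.inRange(h,(0,0,140),(180,40,255)); m[:140]=0;m[200:]=0;m[:,:80]=0;m[:,330:]=0
for c in cv2.findContours(m,0,1)[0]:
    if cv2.contourArea(c)>80: print(cv2.boundingRect(c))
d=np.array([.101,.995,0])
for O in ([.6186,-.0135,.217],): print(proj(P,np.array(O)+d*.25),proj(P,np.array(O)-d*.25))
for y in (.25,-.25): print(proj(S,np.array([.6186,-.0135,.217])+d*y))
for v,u0 in ((0,0),):
  g=h[...,2].astype(int); print([int(g[160:172,115].argmax()+160),int(g[182:194,309].argmax()+182)], g[164,100:125], g[188,302:322])
E
```

```text
wrist_force: [0.3, 0.2, -1.1]
gripper_width: 0.059
tool_pos: [0.6205, -0.0144, 0.3049]
wrist_force: [0.8, 0.5, -0.2]
tool_pos: [0.4682, 0.1515, 0.3005]
tool_pos: [0.4092, 0.3122, 0.3006]
wrist_force: [-0.2, -0.8, -0.1]
(106, 159, 206, 41)
(227, 140, 76, 30)
(199, 140, 33, 20)
[105.68833766 163.90817431] [310.17409446 187.96967706]
[367.60504196 156.17624225]
[212.71483185 187.45009674]
[162, 184] [101 101 104 102 103 103 141 197 218 220 219 220 218 219 220 219 221 220
 220 221 220 221 221 221 221] [237 237 236 237 238 239 239 233 185 120 101  97  96  98  96  97  96  97
  98  97]
```

```bash
python3 - <<'E'
import cv2
b=cv2.imread('pics/sc11.png');g=cv2.cvtColor(b,cv2.COLOR_BGR2GRAY)
# bar top-edge rows along columns in scene
for u in (222,240,260,280,300,320,340,358):
    col=g[150:205,u].astype(int); print(u,[int(i+150) for i in range(55) if col[i]>185][:9])
E
```

```text
222 [176, 183, 184, 185, 186, 187, 188]
240 [180, 181, 182, 183, 184]
260 [176, 177, 178, 179, 180, 189, 190, 191, 192]
280 [172, 173, 174, 175, 176, 197, 198, 199, 200]
300 [168, 169, 170, 171, 172, 190, 191, 192, 193]
320 [164, 165, 166, 167, 168, 185, 186, 187, 188]
340 [160, 161, 162, 163, 164]
358 [156, 157, 158, 159]
```

```bash
python3 -c "
from bench import ticket
print(ticket.job_done())"
```

```text
the job is handed in; nothing more can be done
None
```

The wall is laid (half, whole, whole, with the second half at the right end of the top course), the bar is back in both brackets and centred, and the job is handed in. A momentary grip slip dropped the bar onto a half brick while I was carrying it to the bench, so I picked it up again and laid it aside before laying any bricks.

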